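Deburr a casting ring and pack the tool away

ROBOT

A 7-joint arm with a two-finger parallel gripper is mounted at the origin on a cart in front of the work surface, level with it; the furniture and walls round the work are solid. World frame = base frame: x ahead of the robot, y to its left, z up, the work surface at z = 0. Lengths are in m, angles in rad, forces in N, time in s.
With the tool pointing down it reaches from about 0.4 to 0.9 m from the base axis. Payload 5.6 kg.
Tool frame: the origin (TCP) lies midway between the tips of the shut fingers; the grasp point (between the pads) lies 19 mm behind it; z points along the fingers, y is the line along which they close (so a half turn about z gives the same grasp; the last joint's range is limited). The gripper opens to 92 mm and grips with 3 to 60 N. Pads are 20 mm wide; open, the fingers measure 128 mm over their backs; the gripper's body (75 mm by 189 mm) begins 69 mm behind the grasp point.
Start: joints at [1.161, 0.468, -0.012, 1.603, 0.006, 1.071, -0.056], TCP at [0.233, -0.607, 0.215] pointing down, gripper open.
Joint ranges: [-2.53, 2.53], [-0.31, 2.02], [-1.57, 1.55], [0.28, 2.44], [-1.29, 4.43], [0.15, 1.84], [-2.92, 2.92]. Speed limits (rad/s): [2.57, 2.57, 3.14, 3.14, 3.14, 3.14, 3.14].

INTERFACE

Orientations are given as a rotation vector (axis times angle).
In Python, from workcell import * gives the robot as it stands.
- The arm moves only by the tool move_arm, never from a script. Its argument "rows" is a list of rows, each an object with "jaw": the closure, from -1 (fully open) to 1 (shut); "translation": the shift along the tool's x, y, z in units of 20 cm (1.0 is 20 cm), a list of three; "delta_rot": the turn, a rotation vector about the tool's x, y, z in units of pi/2 rad (1.0 is pi/2 rad), a list of three. A call has 1 to 5 rows; each row is the pose to reach, as a shift and turn from the pose commanded when the call began, along the tool's axes at that moment; what a row does not reach only later rows make up. A row lasts 1/12 s, in which the tool goes at most 41.7 mm and 7.16 degrees, less where a joint would pass 70% of its speed; a pose out of reach is approached as far as the arm can. A call with a number of a shift or a turn outside -1 to 1 is refused whole. A call with a gripper value outside its range is refused whole. The fingers move at their own pace and stop on an object; "force" is the grip in N (left out, the last holds). Time passes only in rows, so rows that repeat a pose let the fingers close. It gives the time, the measured TCP pose, the force, the opening and the grip force at its end, in the units of the state.
- state(): the state, without advancing time (a new reading comes with each control period).
- grab_frame(name): name is "side" or "top" or "wrist"; returns the picture (420x560x3 uint8, red, green, blue); there is no depth.
- get_calibration(name): a dict with "vfov" (degrees; the focal length in pixels is half the picture's height over the tangent of half this angle, whatever the lens; pixels are square), "cx", "cy" (the principal point, pixels), "rvec" (rotation vector, rad) and "tvec" (3), from world to camera coordinates, as OpenCV has them. Camera axes: x right, y down, z forward; pixel columns grow to the right and rows downward; lengths in m; the calibration is good to about 2 mm. The wrist camera is an equidistant fisheye: a pixel r from the principal point sees the ray r / f radians off the axis. A picture is of the moment at which its call begins: read the wrist's pose just before it. get_calibration takes no time and is no camera call; for the wrist camera it gives the pose at the moment of the call.
- sign_off(): hands the job in; it is judged then, once.
The state is a dict: "clock": time; "joint_positions": joint angles; "joint_velocities": joint speeds; "tau": joint torques, N m; "ee_pos": TCP position; "ee_rot": TCP orientation; "contact_force": force on the tool from outside, world axes, zero at the start; "moment": the same for the moment, N m; "grip_width": opening from 0.0 (shut) to 1.0 (fully open); "grasp_force": force on a finger pad.
Only numpy, scipy, OpenCV 4.12 (cv2) and the standard library are available. Lean on these libraries where they do the work, as an engineer would, in place of code of your own. Each camera call takes 0.05 s, during which the arm holds its last target. There are 200 camera calls.

TASK

Take the orange deburring tool out of its open blue case and run its brass cone blade all the way round the inner top edge of the clamped steel casting ring, starting and finishing at the red mark and going anticlockwise seen from above, keeping the blade lightly pressed on the edge the whole time. Then lay the tool back in its saddles in the case, blade down, and close the lid, pressing its near edge down until the catch clicks and holds it shut. Leave everything else on the bench where it stands.

Things in the scene. Friction and masses are not known exactly. Their poses are not given: they have to be found in the camera images.
- ring_stand: Steel casting ring, an upright open tube (outer diameter 90, bore 80, wall 5 mm), clamped by three dark jaws on a round grey base (132 across, 15 high), fixed to the bench. Origin: on the axis at the underside of the base, z up. The rim is 75 mm above the origin; the bore is open down to 15 mm. The red mark is on its -x side; any yaw.
- ring_mouth (a point): Centre of the ring's upper opening, on the axis at rim height (75 mm above the bench).
- start_mark (a point): The red mark where it crosses the inner top edge of the ring: 40 mm from the ring's axis, at rim height. The red stripe runs on down the ring's outside and along the base.
- deburrer: Orange deburring tool, loose, 0.1 to 0.15 kg, 151 long. Origin: middle of the flat-sided handle (110 along x, 24 wide along y, 22 high along z), the place to grip it from above, across y. A steel neck leads from the handle's +x end to a dark round head (22 across, axis 85 mm from the origin, from 12 above to 18 mm below it). It starts level in the case, its x along the case's -y.
- blade_tip (a point): Centre of the lower end of the brass cone blade that points down (-z) from the head: x = 85, z = -52 mm in the tool's frame while unpressed. The cone widens at 45 degrees from 6 mm diameter at the tip to 26 mm diameter 10 mm higher; with its axis 32 mm from the ring's axis its flank meets the inner edge 5 mm above the tip.
- blade (a joint): How far the blade is pushed up into the head against its spring: 0 free, 0.010 m fully in. The spring gives about 0.6 N at once and 0.3 N more for each mm; half way in (5 mm, 2 N) is a good pressure.
- case: Blue plastic tool case, fixed to the bench: 142 (x) by 200 (y), 80 high, walls 5 mm, open on top. Origin: centre of the underside, z up; hinge on the +x side, black catch in the middle of the -x side, standing out 14 mm from the wall. Inside stand two grey saddles for the tool.
- tool_home (a point): Where the handle's middle lies when the tool is home: case x = -12, y = 20, z = 62 mm; tool level, its x along the case's -y. The saddles are 12 mm thick, 42 mm either side of this point along y; slots 32 mm wide, floors 51 mm and cheeks 61 mm above the bench; 72 mm free between them for the fingers. The blade then hangs 5 mm above the floor.
- lid_hinge (a point): Middle of the lid's hinge line (along the case's y), at case x = 74, z = 80 mm.
- case_lid (a joint): Opening of the lid in rad: 0 shut and flat, 1.57 upright, 1.75 to 2.0 (leaning back) at the start, stop at 2.25. A stiff hinge (0.12 N m) keeps it where it is left. Near 0.08 the lid's tooth meets the catch; about 7 N down on the near edge pushes it past with a click, and it then stays below 0.02.
- lid_edge (a point): Place to press: middle of the lid's outer face, 136 mm from the hinge line. The lid is a panel 200 wide, reaching 146 mm from the hinge, 6 mm thick; its outer face is 6 mm above the hinge line when shut (86 mm above the bench), and looks away from the robot while open.
- flask: Closed brass-coloured denture flask, 90 x 90 x 70 mm, loose bystander; origin at the centre of its underside.
- blue_cast: Light blue dental cast with teeth, 62 x 74 x 43 mm, loose bystander; origin at the centre of its underside.
- mug: White mug with grey dots, 82 x 114 x 91 mm, loose bystander; origin at the centre of its underside.
There are look-alikes about, which are no part of the job. What is shaped like the ring_stand but green is not meant.

How it is judged:
On the way, in this order (a step that is already met when the one before it is completed fails the run):
1. the cone blade bears on the inner edge at the red mark (x of blade_tip in the frame of ring_stand between -0.04 and -0.024 m and y of blade_tip in the frame of ring_stand between -0.008 and 0.008 m and z of blade_tip in the frame of ring_stand between 0.055 and 0.0735 m and contact force between deburrer and ring_stand above 0.3 N), for 0.1 s.
2. it bears on the edge 45 degrees anticlockwise from the mark (x of blade_tip in the frame of ring_stand between -0.0306 and -0.0146 m and y of blade_tip in the frame of ring_stand between -0.0306 and -0.0146 m and z of blade_tip in the frame of ring_stand between 0.055 and 0.0735 m and contact force between deburrer and ring_stand above 0.3 N), for 0.1 s.
3. it bears on the edge 90 degrees anticlockwise from the mark (x of blade_tip in the frame of ring_stand between -0.008 and 0.008 m and y of blade_tip in the frame of ring_stand between -0.04 and -0.024 m and z of blade_tip in the frame of ring_stand between 0.055 and 0.0735 m and contact force between deburrer and ring_stand above 0.3 N), for 0.1 s.
4. it bears on the edge 135 degrees anticlockwise from the mark (x of blade_tip in the frame of ring_stand between 0.0146 and 0.0306 m and y of blade_tip in the frame of ring_stand between -0.0306 and -0.0146 m and z of blade_tip in the frame of ring_stand between 0.055 and 0.0735 m and contact force between deburrer and ring_stand above 0.3 N), for 0.1 s.
5. it bears on the edge 180 degrees anticlockwise from the mark (x of blade_tip in the frame of ring_stand between 0.024 and 0.04 m and y of blade_tip in the frame of ring_stand between -0.008 and 0.008 m and z of blade_tip in the frame of ring_stand between 0.055 and 0.0735 m and contact force between deburrer and ring_stand above 0.3 N), for 0.1 s.
6. it bears on the edge 225 degrees anticlockwise from the mark (x of blade_tip in the frame of ring_stand between 0.0146 and 0.0306 m and y of blade_tip in the frame of ring_stand between 0.0146 and 0.0306 m and z of blade_tip in the frame of ring_stand between 0.055 and 0.0735 m and contact force between deburrer and ring_stand above 0.3 N), for 0.1 s.
7. it bears on the edge 270 degrees anticlockwise from the mark (x of blade_tip in the frame of ring_stand between -0.008 and 0.008 m and y of blade_tip in the frame of ring_stand between 0.024 and 0.04 m and z of blade_tip in the frame of ring_stand between 0.055 and 0.0735 m and contact force between deburrer and ring_stand above 0.3 N), for 0.1 s.
8. it bears on the edge 315 degrees anticlockwise from the mark (x of blade_tip in the frame of ring_stand between -0.0306 and -0.0146 m and y of blade_tip in the frame of ring_stand between 0.0146 and 0.0306 m and z of blade_tip in the frame of ring_stand between 0.055 and 0.0735 m and contact force between deburrer and ring_stand above 0.3 N), for 0.1 s.
9. it bears on the edge at the red mark again, the circle closed (all of step 1), for 0.1 s.
10. the tool lies in the case's saddles, released (x of deburrer in the frame of case between -0.024 and 0 m and y of deburrer in the frame of case between -0.01 and 0.045 m and z of deburrer in the frame of case between 0.056 and 0.069 m and angle between deburrer's own z axis and vertical below 0.12 rad and contact force between deburrer and the fingers below 0.1 N and linear speed of deburrer below 0.02 m/s), for 0.2 s.
At the end, for the whole second after the job is handed in: The tool lies released and at rest in the case's saddles, blade down (origin within about 12 mm across, 25 mm along and 6 mm in height of its home place, tilt under 0.12 rad), and the lid is shut behind its catch (joint under 0.03 rad) and stays so (all of step 10 and value of joint case_lid below 0.03 rad and velocity of joint case_lid below 0.05 rad/s); the robot touches nothing.
It fails at once if the blade or tool is forced against the ring (over 15 N) (contact force between deburrer and ring_stand above 15 N).
It fails at once if the flask is pushed away (over 20 mm) (distance of flask from where it was at the start of the episode above 0.02 m).
It fails at once if the blue cast is pushed away (over 20 mm) (distance of blue_cast from where it was at the start of the episode above 0.02 m).
It fails at once if the mug is pushed away (over 20 mm) (distance of mug from where it was at the start of the episode above 0.02 m).
It also fails if it takes over 72 s, if anything falls off the work surface, if the arm or the gripper's body presses on something with over 40 N, if the wrist force passes 120 N, or if a joint passes its speed limit or range.

## Working session

There is one attempt and no reset: what is moved stays moved. The work goes in short steps, Python scripts to look and compute and a tool call to move; the robot and the scene stay as the last step left them, time stands still between calls to the robot, and variables do not carry over. Pictures are saved under pics/ and viewed, at most 10 in all, crops included, and the job is handed in when it is done.

Besides the shell and the picture viewer there is one more tool, called after "Emit:" as name(argument=value, ...), one argument or row to a line, values as JSON. move_arm: Moves the arm, as the interface text tells. Its arguments: {"type":"object","properties":{"rows":{"type":"array"},"force":{"type":"number"}},"required":["rows"]}

```bash
mkdir -p pics
cat > h.py <<'E'
from workcell import *
import numpy as np, cv2
from scipy.spatial.transform import Rotation as R
def cam(n):
    c=get_calibration(n); f=210/np.tan(np.radians(c['vfov'])/2)
    return f,c['cx'],c['cy'],R.from_rotvec(c['rvec']).as_matrix(),np.array(c['tvec'])
def ray(n,u,v):
    f,cx,cy,M,t=cam(n); return -M.T@t, M.T@np.array([(u-cx)/f,(v-cy)/f,1])
def onz(n,u,v,z):
    o,d=ray(n,u,v); return o+d*(z-o[2])/d[2]
def proj(n,p):
    f,cx,cy,M,t=cam(n); q=M@np.array(p)+t; return cx+f*q[0]/q[2],cy+f*q[1]/q[2]
E
python3 - <<'E'
from h import *
s=state();print({k:np.round(v,3) for k,v in s.items()})
for n in("top","side"):
    im=grab_frame(n)[:,:,::-1]; cv2.imwrite(f"pics/{n}0.png",im); cv2.imwrite(f"pics/{n}0b.png",cv2.resize(im,(800,600),interpolation=cv2.INTER_CUBIC))
    f,cx,cy,M,t=cam(n);print(n,f,cx,cy,-M.T@t,M[2])
E
```

```text
{'clock': np.float64(0.0), 'joint_positions': array([ 1.161,  0.468, -0.012,  1.604,  0.006,  1.071, -0.056]), 'joint_velocities': array([ 0.001, -0.   ,  0.   , -0.002,  0.   ,  0.   , -0.002]), 'tau': array([ 0.0000e+00, -5.2057e+01, -1.2000e-02, -2.4375e+01, -5.7000e-02,
        1.7000e-02,  0.0000e+00]), 'ee_pos': array([ 0.233, -0.606,  0.214]), 'ee_rot': array([-3.087e+00, -5.730e-01,  1.000e-03]), 'contact_force': array([-0.042, -0.246,  0.936]), 'moment': array([-0.048,  0.04 ,  0.017]), 'grasp_force': np.float64(0.0), 'grip_width': np.float64(1.002)}
top 516.3813757032859 281.0831120416874 209.52378657044792 [ 0.39636034 -0.10877642  1.33524429] [ 0.12732153  0.00871965 -0.99182317]
side 529.342682996601 284.42276673719493 209.3349410120124 [0.29024457 1.16938878 0.62478716] [ 0.19299774 -0.89928302 -0.39248176]
```

View pics/top0b.png

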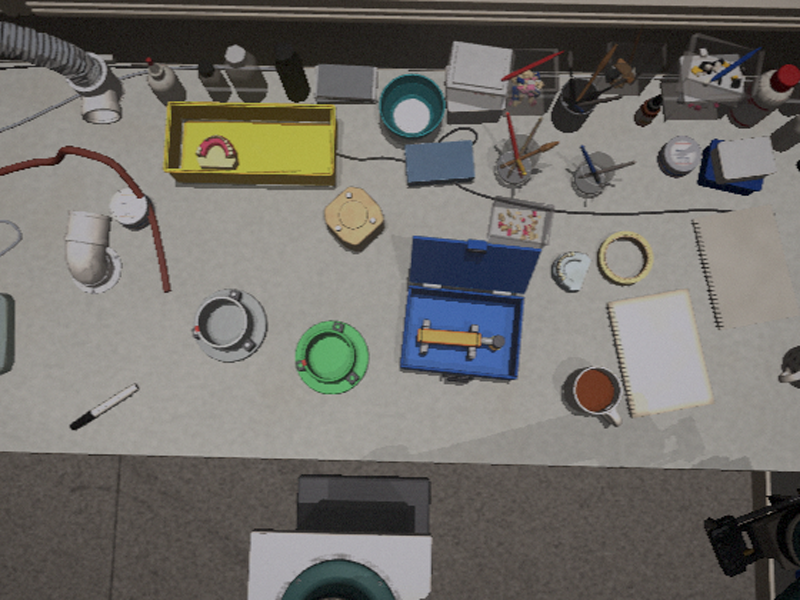

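View pics/side0b.png

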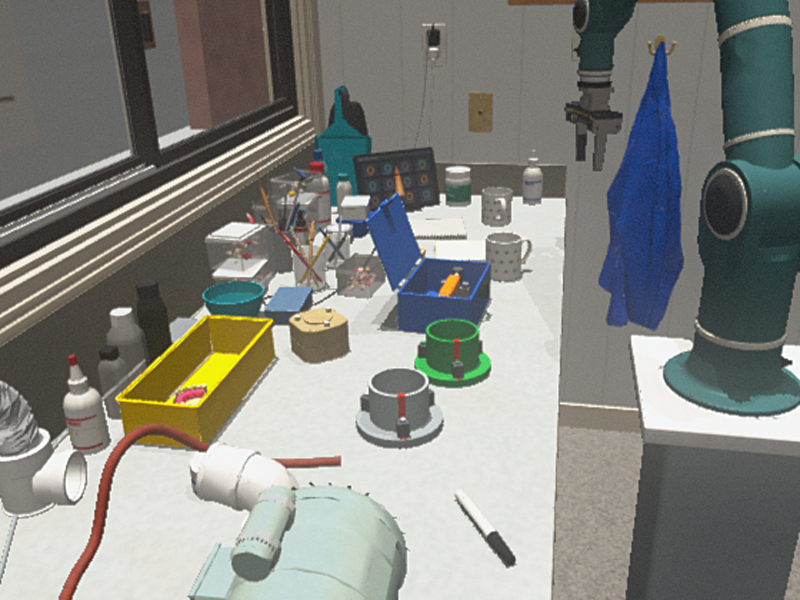

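The top view shows two ring stands, at 800x600 scale: grey steel at (225,325) and green at (331,357). The grey one is meant, because the green is the declared look-alike. Its red mark is on the left, at about (195,328). The case is at (462,333), with the orange tool inside at (455,340), blade end to the right. I'll confirm in one crop.

Run:
```python
from h import *
im=cv2.imread("pics/top0.png")
a=cv2.resize(im[195:260,128:193],(400,400),interpolation=cv2.INTER_CUBIC)   # scale 6.154
b=cv2.resize(im[160:275,273:388],(400,400),interpolation=cv2.INTER_CUBIC) # scale 3.478
cv2.imwrite("pics/crop.png",np.hstack([a,b]))
hsv=cv2.cvtColor(im,cv2.COLOR_BGR2HSV)
def m(lo,hi,box):
    k=cv2.inRange(hsv,np.array(lo),np.array(hi)); z=np.zeros_like(k); x0,y0,x1,y1=box; z[y0:y1,x0:x1]=k[y0:y1,x0:x1]; return z
o=m((8,120,100),(25,255,255),(275,200,370,270))
pts=np.argwhere(o)[:,::-1]; print("tool",cv2.minAreaRect(pts.astype(np.float32)),len(pts))
r=m((0,120,80),(6,255,255),(125,195,195,260))|m((172,120,80),(180,255,255),(125,195,195,260))
print("red",np.argwhere(r)[:,::-1].tolist())
```

```text
tool ((319.2607421875, 236.44496154785156), (54.73617935180664, 9.806221961975098), 5.8263421058654785) 401
red [[137, 228], [138, 228], [137, 229], [138, 229], [137, 230], [138, 230], [138, 231], [139, 231]]
```

View pics/crop.png

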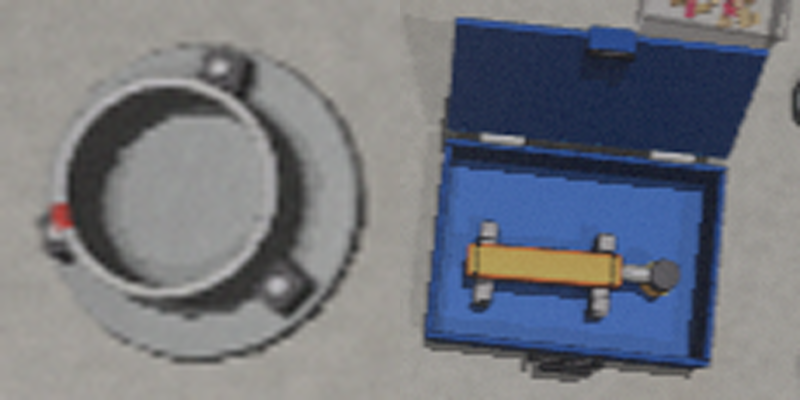

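The crop shows the steel ring: rim centre about (155,225.5) and red mark about (138,230) in the 560x420 picture. It also shows the blue case with the tool lying in its saddles. Next I'll compute poses.

Run:
```python
from h import *
ca=lambda x,y:(128+(x+.5)/6.154-.5,195+(y+.5)/6.154-.5)
cb=lambda x,y:(273+(x+.5)/3.478-.5,160+(y+.5)/3.478-.5)
# rim edge points (outer) & ring centre
P=np.array([onz("top",*ca(*p),.075)[:2] for p in [(50,190),(280,190),(165,78),(165,299)]]);print("ring outer pts",P.round(4))
print("ring c",((P[0]+P[1])/2).round(4),((P[2]+P[3])/2).round(4))
B=np.array([onz("top",*ca(*p),.015)[:2] for p in [(362,195),(205,358)]]);print("base pts",B.round(4))
print("red",onz("top",*ca(62,216),.075).round(4))
C=[onz("top",*cb(*p),.08)[:2] for p in [(45,143),(325,162),(308,364),(27,343)]]
print("case",np.round(C,4),[round(np.linalg.norm(C[i]-C[(i+1)%4]),4) for i in range(4)],"c",np.mean(C,0))
for z in(.073,):
  H=[onz("top",*cb(*p),z)[:2] for p in [(69,262),(220,269)]];print("tool",np.round(H,4),np.mean(H,0),np.linalg.norm(H[0]-H[1]))
L=[onz("top",*cb(*p),.22)[:2] for p in [(57,18),(368,48)]];print("lid top @z.22",np.round(L,3))
# side: red mark on ring rim, lid top corner
print("side lid ray pts", [onz("side",404*.7,197*.7,z).round(3) for z in(.19,.21,.22,.23)])
print("red side", onz("side",401*.7,394*.7,.075).round(4))
P=[onz("side",x*.7,y*.7,.075)[:2] for x,y in[(369,386),(429,386)]];print(np.round(P,4))
s=state();print(R.from_rotvec(s['ee_rot']).as_matrix().round(3)); 
f,cx,cy,M,t=cam("wrist");print("wrist",f,cx,cy,-M.T@t,M.round(2))
```

```text
ring outer pts [[0.5109 0.2582]
 [0.513  0.1664]
 [0.557  0.2147]
 [0.4685 0.21  ]]
ring c [0.512  0.2123] [0.5127 0.2123]
base pts [[0.5172 0.1451]
 [0.4479 0.2072]]
red [0.5007 0.2528 0.075 ]
case [[ 0.5794 -0.1083]
 [ 0.5702 -0.3058]
 [ 0.4283 -0.2942]
 [ 0.4385 -0.0988]] [np.float64(0.1977), np.float64(0.1423), np.float64(0.1957), np.float64(0.1413)] c [ 0.50411245 -0.20178678]
tool [[ 0.4962 -0.127 ]
 [ 0.4936 -0.2333]] [ 0.49489158 -0.18013699] 0.10629840827058237
lid top @z.22 [[ 0.639 -0.114]
 [ 0.624 -0.311]]
side lid ray pts [array([ 0.62 , -0.372,  0.19 ]), array([ 0.605, -0.301,  0.21 ]), array([ 0.598, -0.265,  0.22 ]), array([ 0.59, -0.23,  0.23])]
red side [0.4989 0.2501 0.075 ]
[[0.5499 0.2351]
 [0.4633 0.2211]]
[[ 0.934  0.358 -0.001]
 [ 0.358 -0.934  0.001]
 [-0.    -0.002 -1.   ]]
wrist 325.19226210127806 278.0283150365718 202.89228357183242 [ 0.30205426 -0.57989246  0.38396112] [[ 0.36 -0.93 -0.  ]
 [-0.9  -0.35  0.26]
 [-0.24 -0.09 -0.97]]
```

Emit:
move_arm(
  rows=[
    {"jaw":-0.1,"translation":[0.8,-0.6,-0.2],"delta_rot":[0,0,0]},
    {"jaw":-0.1,"translation":[0.8,-0.6,-0.2],"delta_rot":[0,0,0]},
    {"jaw":-0.1,"translation":[0.8,-0.6,-0.2],"delta_rot":[0,0,0]},
    {"jaw":-0.1,"translation":[0.8,-0.6,-0.2],"delta_rot":[0,0,0]},
    {"jaw":-0.1,"translation":[0.8,-0.6,-0.2],"delta_rot":[0,0,0]},
  ],
  force=50,
)

```text
clock: 0.52
ee_pos: [0.3404, -0.4349, 0.2547]
ee_rot: [-3.088, -0.574, 0.0]
contact_force: [1.1, -0.1, 1.1]
grip_width: 0.663
grasp_force: 0.0
```

Emit:
move_arm(
  rows=[
    {"jaw":-0.1,"translation":[0.8,-0.6,0],"delta_rot":[0,0,0]},
    {"jaw":-0.1,"translation":[0.8,-0.6,0],"delta_rot":[0,0,0]},
    {"jaw":-0.1,"translation":[0.8,-0.6,0],"delta_rot":[0,0,0]},
    {"jaw":-0.1,"translation":[0.8,-0.6,0],"delta_rot":[0,0,0]},
    {"jaw":-0.1,"translation":[0.8,-0.6,0],"delta_rot":[0,0,0]},
  ],
)

```text
clock: 0.93
ee_pos: [0.4469, -0.2647, 0.2545]
ee_rot: [-3.088, -0.576, -0.0]
contact_force: [-0.3, 0.2, -0.6]
grip_width: 0.547
grasp_force: 0.0
```

Emit:
move_arm(
  rows=[
    {"jaw":-0.1,"translation":[0.38,-0.32,0],"delta_rot":[0,0,-0.36]},
    {"jaw":-0.1,"translation":[0.38,-0.32,0],"delta_rot":[0,0,-0.36]},
    {"jaw":-0.1,"translation":[0.38,-0.32,0],"delta_rot":[0,0,-0.36]},
    {"jaw":-0.1,"translation":[0.38,-0.32,0],"delta_rot":[0,0,-0.36]},
    {"jaw":-0.1,"translation":[0.38,-0.32,0],"delta_rot":[0,0,-0.36]},
  ],
)

```text
clock: 1.35
ee_pos: [0.4942, -0.179, 0.2542]
ee_rot: [-2.799, -1.425, 0.0]
contact_force: [0.3, -0.5, -1.2]
grip_width: 0.553
grasp_force: 0.0
```

Emit:
move_arm(
  rows=[
    {"jaw":-0.1,"translation":[0,0,0],"delta_rot":[0,0,-0.37]},
    {"jaw":-0.1,"translation":[0,0,0],"delta_rot":[0,0,-0.37]},
    {"jaw":-0.1,"translation":[0,0,0],"delta_rot":[0,0,-0.37]},
    {"jaw":-0.1,"translation":[0,0,0],"delta_rot":[0,0,-0.37]},
    {"jaw":-0.1,"translation":[0,0,0],"delta_rot":[0,0,-0.37]},
  ],
)

```text
clock: 1.77
ee_pos: [0.4934, -0.1809, 0.2542]
ee_rot: [-2.277, -2.163, 0.001]
contact_force: [0.0, 0.0, 0.8]
grip_width: 0.547
grasp_force: 0.0
```

```bash
cat >> h.py <<'E'
def wonz(u,v,z,c=None):
    f,cx,cy,M,t=c or cam("wrist"); a=np.hypot(u-cx,v-cy); th=a/f
    d=M.T@np.array([(u-cx)/a*np.sin(th),(v-cy)/a*np.sin(th),np.cos(th)]); o=-M.T@t
    return o+d*(z-o[2])/d[2]
E
python3 - <<'E'
from h import *
c=cam("wrist"); im=grab_frame("wrist")[:,:,::-1]; im=np.ascontiguousarray(im); cv2.imwrite("pics/w1.png",im)
hsv=cv2.cvtColor(im,cv2.COLOR_BGR2HSV)
k=cv2.inRange(hsv,np.array((8,120,90)),np.array((25,255,255)))
n,l,st,ce=cv2.connectedComponentsWithStats(k); print(st[1:][st[1:,4]>100],ce[1:][st[1:,4]>100].round(1))
i=1+np.argmax(st[1:,4]); p=np.argwhere(l==i)[:,::-1]
w=np.array([wonz(u,v,.073,c)[:2] for u,v in p],np.float32)*1000; print(cv2.minAreaRect(w))
print(R.from_rotvec(state()['ee_rot']).as_matrix().round(3))
E
```

```text
[[ 466    0   21   24  161]
 [ 269  134   21    6  108]
 [ 268  141   22   89 1819]
 [ 499  251   10   27  111]
 [ 158  299    7   49  139]
 [ 392  301    7   46  126]
 [ 208  348   43   21  624]] [[474.9  13. ]
 [278.4 136.4]
 [278.7 184.1]
 [502.5 263.4]
 [160.4 321.1]
 [395.5 322.8]
 [228.9 357.7]]
((493.894775390625, -183.24989318847656), (100.19485473632812, 23.644620895385742), 87.43382263183594)
[[ 0.049  0.999 -0.001]
 [ 0.999 -0.049  0.   ]
 [ 0.    -0.001 -1.   ]]
```

View pics/w1.png

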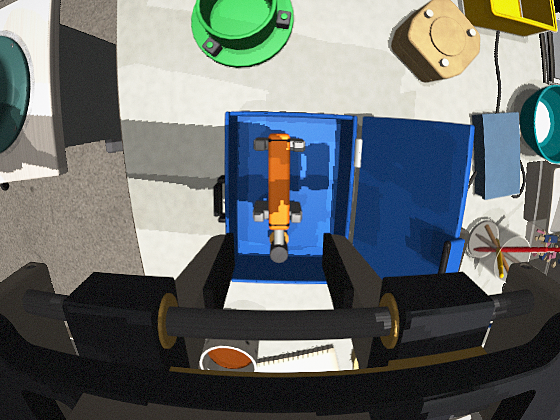

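The wrist view shows the tool in the case directly beneath the gripper: handle at (279,185), head at (279,250), and the fingers straddling it. The handle centre works out at (0.494, -0.181), and the yaw agrees. I'm descending to grasp.

Emit:
move_arm(
  rows=[
    {"jaw":-0.1,"translation":[0,0,0.2],"delta_rot":[0,0,0]},
    {"jaw":-0.1,"translation":[0,0,0.4],"delta_rot":[0,0,0]},
    {"jaw":-0.1,"translation":[0,0,0.6],"delta_rot":[0,0,0]},
    {"jaw":-0.1,"translation":[0,0,0.8],"delta_rot":[0,0,0]},
    {"jaw":-0.1,"translation":[0,0,0.9],"delta_rot":[0,0,0]},
  ],
)

```text
clock: 2.23
ee_pos: [0.4907, -0.1803, 0.0702]
ee_rot: [-2.282, -2.15, 0.005]
contact_force: [-0.4, -0.3, -0.4]
grip_width: 0.552
grasp_force: 0.0
```

Emit:
move_arm(
  rows=[
    {"jaw":-0.1,"translation":[0,0,0.1],"delta_rot":[0,0,0]},
    {"jaw":-0.1,"translation":[0,0,0.15],"delta_rot":[0,0,0]},
    {"jaw":-0.1,"translation":[0,0,0.15],"delta_rot":[0,0,0]},
    {"jaw":0.5,"translation":[0,0,0.15],"delta_rot":[0,0,0]},
    {"jaw":1,"translation":[0,0,0.15],"delta_rot":[0,0,0]},
  ],
)

```text
clock: 2.65
ee_pos: [0.4947, -0.1813, 0.0458]
ee_rot: [2.284, 2.155, 0.001]
contact_force: [1.1, 0.1, -0.1]
grip_width: 0.429
grasp_force: 0.0
```

Emit:
move_arm(
  rows=[
    {"jaw":1,"translation":[0,0,0],"delta_rot":[0,0,0]},
    {"jaw":1,"translation":[0,0,0],"delta_rot":[0,0,0]},
    {"jaw":1,"translation":[0,0,0],"delta_rot":[0,0,0]},
    {"jaw":1,"translation":[0,0,0],"delta_rot":[0,0,0]},
  ],
  force=55,
)

```text
clock: 2.98
ee_pos: [0.4945, -0.1814, 0.0457]
ee_rot: [2.283, 2.155, 0.001]
contact_force: [-0.4, 0.4, 5.8]
grip_width: 0.252
grasp_force: 55.0
```

Emit:
move_arm(
  rows=[
    {"jaw":1,"translation":[0,0,-0.1],"delta_rot":[0,0,0]},
    {"jaw":1,"translation":[0,0,-0.25],"delta_rot":[0,0,0]},
    {"jaw":1,"translation":[0,0,-0.45],"delta_rot":[0,0,0]},
    {"jaw":1,"translation":[0,0,-0.65],"delta_rot":[0,0,0]},
    {"jaw":1,"translation":[0,0,-0.8],"delta_rot":[0,0,0]},
  ],
)

```text
clock: 3.4
ee_pos: [0.4942, -0.181, 0.2076]
ee_rot: [2.283, 2.155, 0.002]
contact_force: [1.0, -0.1, -2.1]
grip_width: 0.254
grasp_force: 55.0
```

Emit:
move_arm(
  rows=[
    {"jaw":1,"translation":[0,0,-0.1],"delta_rot":[0,0,0]},
    {"jaw":1,"translation":[0.15,0,-0.1],"delta_rot":[0,0,0]},
    {"jaw":1,"translation":[0.35,0,-0.1],"delta_rot":[0,0,0]},
    {"jaw":1,"translation":[0.55,0,-0.1],"delta_rot":[0,0,0]},
    {"jaw":1,"translation":[0.75,0,-0.1],"delta_rot":[0,0,0]},
  ],
)

```text
clock: 3.82
ee_pos: [0.5018, -0.03, 0.2248]
ee_rot: [2.285, 2.155, -0.0]
contact_force: [1.0, 0.9, -1.7]
grip_width: 0.257
grasp_force: 55.0
```

Emit:
move_arm(
  rows=[
    {"jaw":1,"translation":[0.2,0,0],"delta_rot":[0,0,0]},
    {"jaw":1,"translation":[0.4,0,0],"delta_rot":[0,0,0]},
    {"jaw":1,"translation":[0.6,0,0],"delta_rot":[0,0,0]},
    {"jaw":1,"translation":[0.75,0,0],"delta_rot":[0,0,0]},
    {"jaw":1,"translation":[0.9,0,0],"delta_rot":[0,0,0]},
  ],
)

```text
clock: 4.23
ee_pos: [0.5121, 0.1505, 0.2246]
ee_rot: [2.283, 2.158, -0.0]
contact_force: [0.3, -0.5, -2.0]
grip_width: 0.26
grasp_force: 55.0
```

Emit:
move_arm(
  rows=[
    {"jaw":1,"translation":[0,0,0],"delta_rot":[0,0,0]},
    {"jaw":1,"translation":[0,0,0],"delta_rot":[0,0,0]},
    {"jaw":1,"translation":[0,0,0],"delta_rot":[0,0,0]},
  ],
)

```text
clock: 4.48
ee_pos: [0.5124, 0.1476, 0.2242]
ee_rot: [2.284, 2.156, -0.002]
contact_force: [-0.1, -0.0, -1.8]
grip_width: 0.257
grasp_force: 55.0
```

Run:
```python
from h import *
s=state();np.save("w2.npy",np.r_[s['ee_pos'],s['ee_rot']]);import pickle
c=cam("wrist"); im=np.ascontiguousarray(grab_frame("wrist")[:,:,::-1]); cv2.imwrite("pics/w2.png",im); pickle.dump(c,open("w2.pkl","wb"))
print(s['ee_pos'],R.from_rotvec(s['ee_rot']).as_matrix().round(3))
```

```text
[0.51243064 0.14758857 0.22423122] [[ 0.058  0.998 -0.001]
 [ 0.998 -0.058 -0.001]
 [-0.001 -0.001 -1.   ]]
```

View pics/w2.png

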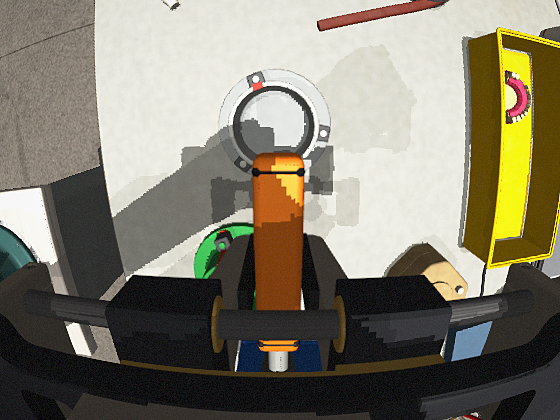

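The wrist view shows the orange handle gripped, the steel ring at about (275,122), and the red mark at (257,86). I'll overlay the predicted inner rim and measure the handle end.

```bash
cat >> h.py <<'E'
def wproj(p,c):
    f,cx,cy,M,t=c; q=M@np.asarray(p)+t; th=np.arctan2(np.hypot(q[0],q[1]),q[2]); k=f*th/np.hypot(q[0],q[1]); return cx+k*q[0],cy+k*q[1]
E
python3 - <<'E'
from h import *
import pickle
c=pickle.load(open("w2.pkl","rb")); im=cv2.imread("pics/w2.png"); hsv=cv2.cvtColor(im,cv2.COLOR_BGR2HSV)
C=np.array([.5123,.2123]); S=6
big=cv2.resize(im[65:165,215:345],None,fx=S,fy=S,interpolation=cv2.INTER_CUBIC)
for r,col in((.04,(0,255,0)),(.045,(255,0,255))):
  for a in np.arange(0,360,6):
    u,v=wproj([C[0]+r*np.cos(np.radians(a)),C[1]+r*np.sin(np.radians(a)),.075],c); cv2.circle(big,(int((u-215+.5)*S),int((v-65+.5)*S)),2,col,-1)
cv2.imwrite("pics/w2c.png",big)
h=hsv; k=(cv2.inRange(h,np.array((0,130,80)),np.array((6,255,255)))|cv2.inRange(h,np.array((173,130,80)),np.array((180,255,255))));z=np.zeros_like(k);z[70:105,230:290]=k[70:105,230:290]
p=np.argwhere(z)[:,::-1];print(p.tolist())
for v in (150,152,154,156,158): print(v,im[v,279],wonz(279,v,.2517,c).round(4))
for v in (340,345,350,353): print(v,im[v,279],wonz(279,v,.2517,c).round(4))
E
```

```text
[[258, 82], [259, 82], [260, 82], [261, 82], [255, 83], [256, 83], [257, 83], [258, 83], [259, 83], [260, 83], [261, 83], [253, 84], [254, 84], [255, 84], [256, 84], [257, 84], [258, 84], [259, 84], [260, 84], [261, 84], [252, 85], [253, 85], [254, 85], [255, 85], [256, 85], [257, 85], [258, 85], [259, 85], [260, 85], [261, 85], [252, 86], [253, 86], [254, 86], [255, 86], [256, 86], [257, 86], [258, 86], [259, 86], [260, 86], [261, 86], [262, 86], [253, 87], [254, 87], [255, 87], [256, 87], [257, 87], [258, 87], [259, 87], [260, 87], [261, 87], [262, 87], [253, 88], [254, 88], [255, 88], [256, 88], [257, 88], [258, 88], [259, 88], [260, 88], [253, 89], [254, 89], [255, 89], [256, 89], [257, 89], [254, 90], [255, 90]]
150 [115 113 111] [0.5168 0.2066 0.2517]
152 [59 66 81] [0.5168 0.2057 0.2517]
154 [ 15  51 107] [0.5167 0.2048 0.2517]
156 [ 22  65 138] [0.5167 0.204  0.2517]
158 [ 25 111 232] [0.5166 0.2031 0.2517]
340 [ 37  83 143] [0.511  0.1045 0.2517]
345 [62 30  6] [0.5107 0.1007 0.2517]
350 [  6 125 252] [0.5105 0.0969 0.2517]
353 [209 217 215] [0.5104 0.0946 0.2517]
```

View pics/w2c.png

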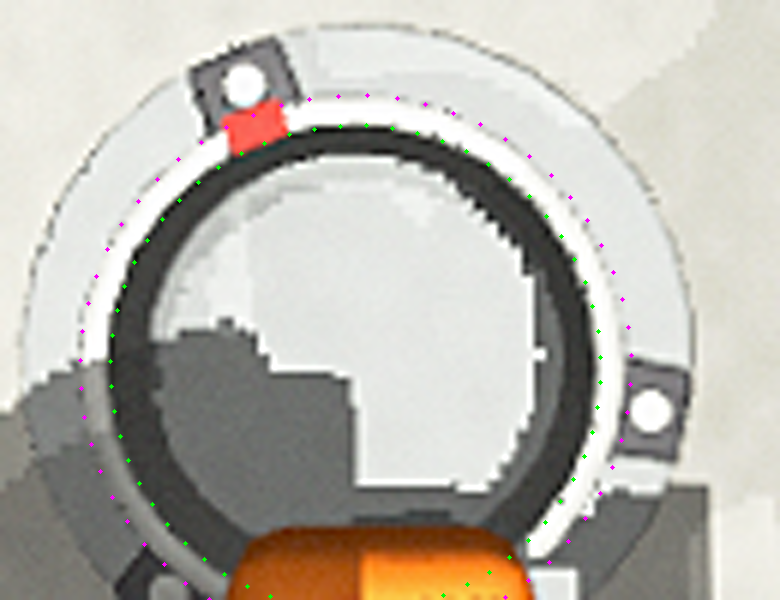

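Run:
```python
from h import *
import pickle
c=pickle.load(open("w2.pkl","rb"))
r=wonz(258.0,89.5,.075,c);d=r[:2]-[.5125,.2125];a=np.degrees(np.arctan2(d[1],d[0]));print(r,np.linalg.norm(d),a)
s=state(); M=R.from_rotvec(s['ee_rot']).as_matrix(); X,Y=M[:,0],M[:,1]
cen=np.array([.5125,.2125])+.083*X[:2]
P=lambda a:cen+.032*np.array([np.cos(np.radians(a)),np.sin(np.radians(a))])
t=np.r_[P(a),.14]-s['ee_pos']; print("to start",(M.T@t/.2).round(3),"TCP target",P(a))
for k in range(8):
  print(k,[tuple((M.T@np.r_[P(a+45*k+9*j)-P(a+45*k),0]/.2).round(3)) for j in range(1,6)])
```

```text
[0.49927694 0.24924508 0.075     ] 0.039051890392053173 109.79174216453521
to start [ 0.89  -0.083  0.42 ] TCP target [0.50657049 0.32546459]
0 [(np.float64(-0.012), np.float64(-0.022), np.float64(0.0)), (np.float64(-0.027), np.float64(-0.042), np.float64(0.0)), (np.float64(-0.045), np.float64(-0.06), np.float64(0.0)), (np.float64(-0.065), np.float64(-0.074), np.float64(0.0)), (np.float64(-0.088), np.float64(-0.086), np.float64(0.0))]
1 [(np.float64(-0.024), np.float64(-0.007), np.float64(0.0)), (np.float64(-0.049), np.float64(-0.011), np.float64(0.0)), (np.float64(-0.074), np.float64(-0.011), np.float64(0.0)), (np.float64(-0.099), np.float64(-0.007), np.float64(0.0)), (np.float64(-0.122), np.float64(0.001), np.float64(0.0))]
2 [(np.float64(-0.022), np.float64(0.012), np.float64(0.0)), (np.float64(-0.042), np.float64(0.027), np.float64(0.0)), (np.float64(-0.06), np.float64(0.045), np.float64(0.0)), (np.float64(-0.074), np.float64(0.065), np.float64(0.0)), (np.float64(-0.086), np.float64(0.088), np.float64(0.0))]
3 [(np.float64(-0.007), np.float64(0.024), np.float64(-0.0)), (np.float6
[... 701 characters left out ...]
at64(0.099), np.float64(0.007), np.float64(-0.0)), (np.float64(0.122), np.float64(-0.001), np.float64(-0.0))]
6 [(np.float64(0.022), np.float64(-0.012), np.float64(-0.0)), (np.float64(0.042), np.float64(-0.027), np.float64(-0.0)), (np.float64(0.06), np.float64(-0.045), np.float64(-0.0)), (np.float64(0.074), np.float64(-0.065), np.float64(-0.0)), (np.float64(0.086), np.float64(-0.088), np.float64(-0.0))]
7 [(np.float64(0.007), np.float64(-0.024), np.float64(0.0)), (np.float64(0.011), np.float64(-0.049), np.float64(0.0)), (np.float64(0.011), np.float64(-0.074), np.float64(0.0)), (np.float64(0.007), np.float64(-0.099), np.float64(0.0)), (np.float64(-0.001), np.float64(-0.122), np.float64(0.0))]
```

Emit:
move_arm(
  rows=[
    {"jaw":1,"translation":[0.18,-0.02,0],"delta_rot":[0,0,0]},
    {"jaw":1,"translation":[0.38,-0.04,0.1],"delta_rot":[0,0,0]},
    {"jaw":1,"translation":[0.58,-0.06,0.2],"delta_rot":[0,0,0]},
    {"jaw":1,"translation":[0.76,-0.083,0.3],"delta_rot":[0,0,0]},
    {"jaw":1,"translation":[0.89,-0.083,0.42],"delta_rot":[0,0,0]},
  ],
)

```text
clock: 4.95
ee_pos: [0.5072, 0.3282, 0.141]
ee_rot: [2.286, 2.154, 0.004]
contact_force: [-0.4, 0.8, -0.3]
grip_width: 0.257
grasp_force: 55.0
```

Emit:
move_arm(
  rows=[
    {"jaw":1,"translation":[0,0,0],"delta_rot":[0,0,0]},
    {"jaw":1,"translation":[0,0,0],"delta_rot":[0,0,0]},
    {"jaw":1,"translation":[0,0,0],"delta_rot":[0,0,0]},
    {"jaw":1,"translation":[0,0,0],"delta_rot":[0,0,0]},
  ],
)

```text
clock: 5.28
ee_pos: [0.5079, 0.325, 0.1414]
ee_rot: [2.287, 2.152, 0.001]
contact_force: [0.2, -1.1, -1.7]
grip_width: 0.254
grasp_force: 55.0
```

Emit:
move_arm(
  rows=[
    {"jaw":1,"translation":[0,-0.006,0.06],"delta_rot":[0,0,0]},
    {"jaw":1,"translation":[0,-0.006,0.12],"delta_rot":[0,0,0]},
    {"jaw":1,"translation":[0,-0.006,0.16],"delta_rot":[0,0,0]},
    {"jaw":1,"translation":[0,-0.006,0.18],"delta_rot":[0,0,0]},
    {"jaw":1,"translation":[0,-0.006,0.2],"delta_rot":[0,0,0]},
  ],
)

```text
clock: 5.7
ee_pos: [0.5048, 0.3259, 0.0996]
ee_rot: [2.284, 2.156, -0.004]
contact_force: [-0.9, -2.4, 1.1]
grip_width: 0.257
grasp_force: 55.0
```

Emit:
move_arm(
  rows=[
    {"jaw":1,"translation":[0,0,0],"delta_rot":[0,0,0]},
    {"jaw":1,"translation":[0,0,0],"delta_rot":[0,0,0]},
    {"jaw":1,"translation":[0,0,0],"delta_rot":[0,0,0]},
    {"jaw":1,"translation":[0,0,0],"delta_rot":[0,0,0]},
  ],
)

```text
clock: 6.03
ee_pos: [0.5053, 0.3265, 0.1008]
ee_rot: [2.284, 2.156, -0.001]
contact_force: [-1.7, -3.8, 0.3]
grip_width: 0.252
grasp_force: 55.0
```

Run:
```python
from h import *
im=grab_frame("side")[:,:,::-1]; t=grab_frame("top")[:,:,::-1]
s=state();print(s['ee_pos'],s['contact_force'],s['moment'])
cv2.imwrite("pics/s3.png",np.hstack([cv2.resize(im[215:325,225:335],(400,400),interpolation=cv2.INTER_CUBIC),cv2.resize(t[175:275,105:205],(400,400),interpolation=cv2.INTER_CUBIC)]))
```

```text
[0.5052978  0.32662568 0.10075498] [-0.26628407 -3.60845814  0.28147727] [-1.18457724  0.14193933 -0.01374721]
```

View pics/s3.png

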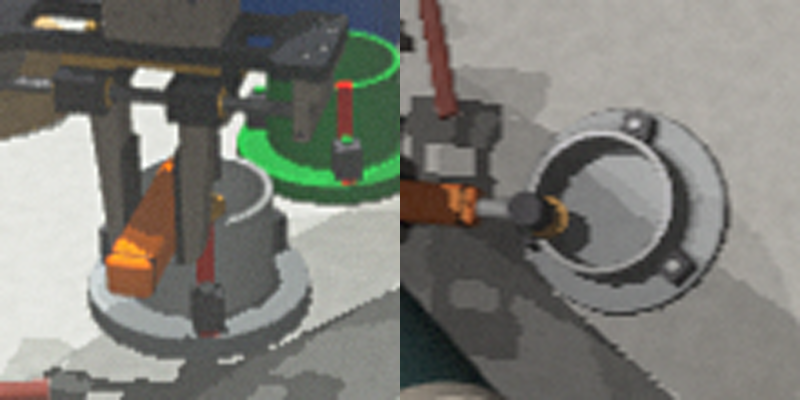

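The blade sits on the edge at the red mark, with about 2 N vertical force. Both crops show the head at the mark. Now I'll run round.

Emit:
move_arm(
  rows=[
    {"jaw":1,"translation":[-0.012,-0.022,0],"delta_rot":[0,0,0]},
    {"jaw":1,"translation":[-0.027,-0.042,0],"delta_rot":[0,0,0]},
    {"jaw":1,"translation":[-0.045,-0.06,0],"delta_rot":[0,0,0]},
    {"jaw":1,"translation":[-0.065,-0.074,0],"delta_rot":[0,0,0]},
    {"jaw":1,"translation":[-0.088,-0.086,0],"delta_rot":[0,0,0]},
  ],
)

```text
clock: 6.55
ee_pos: [0.4866, 0.3111, 0.101]
ee_rot: [-2.283, -2.157, -0.003]
contact_force: [2.4, 0.3, 0.7]
grip_width: 0.259
grasp_force: 55.0
```

Emit:
move_arm(
  rows=[
    {"jaw":1,"translation":[-0.024,-0.007,0],"delta_rot":[0,0,0]},
    {"jaw":1,"translation":[-0.049,-0.011,0],"delta_rot":[0,0,0]},
    {"jaw":1,"translation":[-0.074,-0.011,0],"delta_rot":[0,0,0]},
    {"jaw":1,"translation":[-0.099,-0.007,0],"delta_rot":[0,0,0]},
    {"jaw":1,"translation":[-0.122,0.001,0],"delta_rot":[0,0,0]},
  ],
)

```text
clock: 6.97
ee_pos: [0.4856, 0.2863, 0.1007]
ee_rot: [-2.284, -2.156, -0.001]
contact_force: [2.2, 1.3, -0.5]
grip_width: 0.258
grasp_force: 55.0
```

Emit:
move_arm(
  rows=[
    {"jaw":1,"translation":[-0.022,0.016,0],"delta_rot":[0,0,0]},
    {"jaw":1,"translation":[-0.042,0.032,0],"delta_rot":[0,0,0]},
    {"jaw":1,"translation":[-0.06,0.05,0],"delta_rot":[0,0,0]},
    {"jaw":1,"translation":[-0.074,0.07,0],"delta_rot":[0,0,0]},
    {"jaw":1,"translation":[-0.086,0.093,0],"delta_rot":[0,0,0]},
  ],
)

```text
clock: 7.38
ee_pos: [0.5032, 0.2676, 0.1004]
ee_rot: [-2.284, -2.156, 0.001]
contact_force: [-1.6, 2.7, 1.4]
grip_width: 0.259
grasp_force: 55.0
```

Emit:
move_arm(
  rows=[
    {"jaw":1,"translation":[-0.007,0.024,0],"delta_rot":[0,0,0]},
    {"jaw":1,"translation":[-0.011,0.049,0],"delta_rot":[0,0,0]},
    {"jaw":1,"translation":[-0.011,0.074,0],"delta_rot":[0,0,0]},
    {"jaw":1,"translation":[-0.007,0.099,0],"delta_rot":[0,0,0]},
    {"jaw":1,"translation":[0.001,0.122,0],"delta_rot":[0,0,0]},
  ],
)

```text
clock: 7.8
ee_pos: [0.5276, 0.2665, 0.1002]
ee_rot: [-2.284, -2.156, 0.002]
contact_force: [-2.0, 1.7, 0.8]
grip_width: 0.253
grasp_force: 55.0
```

Emit:
move_arm(
  rows=[
    {"jaw":1,"translation":[0.012,0.022,0],"delta_rot":[0,0,0]},
    {"jaw":1,"translation":[0.027,0.042,0],"delta_rot":[0,0,0]},
    {"jaw":1,"translation":[0.045,0.06,0],"delta_rot":[0,0,0]},
    {"jaw":1,"translation":[0.065,0.074,0],"delta_rot":[0,0,0]},
    {"jaw":1,"translation":[0.088,0.086,0],"delta_rot":[0,0,0]},
  ],
)

```text
clock: 8.22
ee_pos: [0.5461, 0.2832, 0.1004]
ee_rot: [2.284, 2.156, -0.002]
contact_force: [-2.0, -0.8, 0.0]
grip_width: 0.253
grasp_force: 55.0
```

Emit:
move_arm(
  rows=[
    {"jaw":1,"translation":[0.024,0.007,0],"delta_rot":[0,0,0]},
    {"jaw":1,"translation":[0.049,0.011,0],"delta_rot":[0,0,0]},
    {"jaw":1,"translation":[0.074,0.011,0],"delta_rot":[0,0,0]},
    {"jaw":1,"translation":[0.099,0.007,0],"delta_rot":[0,0,0]},
    {"jaw":1,"translation":[0.122,-0.001,0],"delta_rot":[0,0,0]},
  ],
)

```text
clock: 8.63
ee_pos: [0.5472, 0.3077, 0.1005]
ee_rot: [2.284, 2.156, -0.001]
contact_force: [-1.9, -2.1, 0.9]
grip_width: 0.257
grasp_force: 55.0
```

Emit:
move_arm(
  rows=[
    {"jaw":1,"translation":[0.022,-0.012,0],"delta_rot":[0,0,0]},
    {"jaw":1,"translation":[0.042,-0.027,0],"delta_rot":[0,0,0]},
    {"jaw":1,"translation":[0.06,-0.045,0],"delta_rot":[0,0,0]},
    {"jaw":1,"translation":[0.074,-0.065,0],"delta_rot":[0,0,0]},
    {"jaw":1,"translation":[0.086,-0.088,0],"delta_rot":[0,0,0]},
  ],
)

```text
clock: 9.05
ee_pos: [0.5305, 0.3263, 0.1007]
ee_rot: [2.284, 2.157, 0.001]
contact_force: [1.0, -3.3, 1.3]
grip_width: 0.254
grasp_force: 55.0
```

Emit:
move_arm(
  rows=[
    {"jaw":1,"translation":[0.007,-0.024,0],"delta_rot":[0,0,0]},
    {"jaw":1,"translation":[0.011,-0.049,0],"delta_rot":[0,0,0]},
    {"jaw":1,"translation":[0.011,-0.074,0],"delta_rot":[0,0,0]},
    {"jaw":1,"translation":[0.007,-0.099,0],"delta_rot":[0,0,0]},
    {"jaw":1,"translation":[-0.001,-0.122,0],"delta_rot":[0,0,0]},
  ],
)

```text
clock: 9.47
ee_pos: [0.5061, 0.3275, 0.1009]
ee_rot: [2.284, 2.157, 0.002]
contact_force: [2.2, -1.0, 0.6]
grip_width: 0.256
grasp_force: 55.0
```

Emit:
move_arm(
  rows=[
    {"jaw":1,"translation":[0,0,0],"delta_rot":[0,0,0]},
    {"jaw":1,"translation":[0,0,0],"delta_rot":[0,0,0]},
    {"jaw":1,"translation":[0,0,0],"delta_rot":[0,0,0]},
  ],
)

```text
clock: 9.72
ee_pos: [0.5055, 0.3269, 0.1004]
ee_rot: [-2.284, -2.156, 0.002]
contact_force: [-0.7, -2.4, 0.9]
grip_width: 0.257
grasp_force: 55.0
```

Emit:
move_arm(
  rows=[
    {"jaw":1,"translation":[-0.02,0,-0.08],"delta_rot":[0,0,0]},
    {"jaw":1,"translation":[-0.03,0,-0.2],"delta_rot":[0,0,0]},
    {"jaw":1,"translation":[-0.05,0,-0.35],"delta_rot":[0,0,0]},
    {"jaw":1,"translation":[-0.05,0,-0.5],"delta_rot":[0,0,0]},
    {"jaw":1,"translation":[-0.1,0,-0.65],"delta_rot":[0,0,0]},
  ],
)

```text
clock: 10.13
ee_pos: [0.5042, 0.3096, 0.2317]
ee_rot: [-2.28, -2.157, -0.003]
contact_force: [0.3, 0.8, -1.7]
grip_width: 0.26
grasp_force: 55.0
```

Emit:
move_arm(
  rows=[
    {"jaw":1,"translation":[-0.1,0,0],"delta_rot":[0,0,0]},
    {"jaw":1,"translation":[-0.28,0.02,0],"delta_rot":[0,0,0]},
    {"jaw":1,"translation":[-0.48,0.03,0],"delta_rot":[0,0,0]},
    {"jaw":1,"translation":[-0.68,0.04,0],"delta_rot":[0,0,0]},
    {"jaw":1,"translation":[-0.88,0.04,0],"delta_rot":[0,0,0]},
  ],
)

```text
clock: 10.55
ee_pos: [0.503, 0.1302, 0.2304]
ee_rot: [-2.283, -2.157, -0.003]
contact_force: [0.5, -0.4, -0.3]
grip_width: 0.254
grasp_force: 55.0
```

Emit:
move_arm(
  rows=[
    {"jaw":1,"translation":[-0.2,0.01,0],"delta_rot":[0,0,0]},
    {"jaw":1,"translation":[-0.4,0.02,0],"delta_rot":[0,0,0]},
    {"jaw":1,"translation":[-0.6,0.03,0],"delta_rot":[0,0,0]},
    {"jaw":1,"translation":[-0.8,0.03,0],"delta_rot":[0,0,0]},
    {"jaw":1,"translation":[-0.96,0.03,0],"delta_rot":[0,0,0]},
  ],
)

```text
clock: 10.97
ee_pos: [0.4978, -0.0637, 0.2305]
ee_rot: [2.286, 2.154, 0.001]
contact_force: [-0.1, 0.3, -0.1]
grip_width: 0.256
grasp_force: 55.0
```

Emit:
move_arm(
  rows=[
    {"jaw":1,"translation":[-0.15,0.01,0],"delta_rot":[0,0,0]},
    {"jaw":1,"translation":[-0.3,0.02,0],"delta_rot":[0,0,0]},
    {"jaw":1,"translation":[-0.42,0.02,0],"delta_rot":[0,0,0]},
    {"jaw":1,"translation":[-0.5,0.02,0],"delta_rot":[0,0,0]},
    {"jaw":1,"translation":[-0.5,0.02,0],"delta_rot":[0,0,0]},
  ],
)

```text
clock: 11.38
ee_pos: [0.4959, -0.1649, 0.2301]
ee_rot: [2.29, 2.149, -0.0]
contact_force: [-1.0, 0.3, -1.2]
grip_width: 0.255
grasp_force: 55.0
```

Emit:
move_arm(
  rows=[
    {"jaw":1,"translation":[-0.1,0,0],"delta_rot":[0,0,0]},
    {"jaw":1,"translation":[-0.1,0,0],"delta_rot":[0,0,0]},
    {"jaw":1,"translation":[-0.1,0,0],"delta_rot":[0,0,0]},
  ],
)

```text
clock: 11.63
ee_pos: [0.4952, -0.1803, 0.2303]
ee_rot: [-2.285, -2.156, -0.001]
contact_force: [0.1, 0.3, -0.9]
grip_width: 0.254
grasp_force: 55.0
```

Run:
```python
from h import *
s=state();M=R.from_rotvec(s['ee_rot']).as_matrix();print(s['ee_pos'],M.round(3))
print("delta tool units to home",(M.T@(np.array([.4945,-.1814,.0457])-s['ee_pos'])/.2).round(3))
c=cam("wrist"); im=np.ascontiguousarray(grab_frame("wrist")[:,:,::-1]); cv2.imwrite("pics/w4.png",im)
for v in list(range(146,160,2))+list(range(338,358,3)): print(v,im[v,279],wonz(279,v,s['ee_pos'][2]+.0275,c).round(4)-s['ee_pos'].round(4))
```

```text
[ 0.4951835  -0.18028755  0.23033484] [[ 0.058  0.998  0.   ]
 [ 0.998 -0.058  0.001]
 [ 0.001  0.    -1.   ]]
delta tool units to home [-0.007 -0.003  0.923]
146 [ 99 101 103] [0.0044 0.0608 0.0275]
148 [105 103 109] [0.0044 0.0599 0.0275]
150 [56 55 52] [0.0043 0.059  0.0275]
152 [49 55 79] [0.0043 0.0581 0.0275]
154 [  8  57 110] [0.0042 0.0572 0.0275]
156 [  9  58 116] [0.0042 0.0563 0.0275]
158 [ 15  78 157] [0.0041 0.0554 0.0275]
338 [36 38 37] [-0.0015 -0.0416  0.0275]
341 [ 36 159 255] [-0.0016 -0.0438  0.0275]
344 [67 71 92] [-0.0017 -0.046   0.0275]
347 [ 39 164 255] [-0.0018 -0.0483  0.0275]
350 [  0 120 251] [-0.002  -0.0506  0.0275]
353 [217 221 220] [-0.0021 -0.0529  0.0275]
356 [210 219 216] [-0.0022 -0.0553  0.0275]
```

View pics/w4.png

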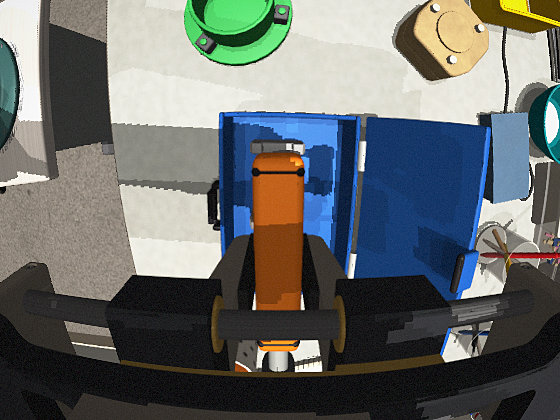

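The tool has not slipped, since its handle edges are at the same pixels (v 153 and 352). It sits above its saddles, so I'm lowering and releasing it.

Emit:
move_arm(
  rows=[
    {"jaw":1,"translation":[-0.007,-0.003,0.15],"delta_rot":[0,0,0]},
    {"jaw":1,"translation":[-0.007,-0.003,0.33],"delta_rot":[0,0,0]},
    {"jaw":1,"translation":[-0.007,-0.003,0.51],"delta_rot":[0,0,0]},
    {"jaw":1,"translation":[-0.007,-0.003,0.68],"delta_rot":[0,0,0]},
    {"jaw":1,"translation":[-0.007,-0.003,0.8],"delta_rot":[0,0,0]},
  ],
)

```text
clock: 12.1
ee_pos: [0.4933, -0.1799, 0.068]
ee_rot: [-2.28, -2.157, 0.0]
contact_force: [-0.7, -0.7, -0.7]
grip_width: 0.257
grasp_force: 55.0
```

Emit:
move_arm(
  rows=[
    {"jaw":1,"translation":[0,0,0.05],"delta_rot":[0,0,0]},
    {"jaw":1,"translation":[0,0,0.09],"delta_rot":[0,0,0]},
    {"jaw":1,"translation":[0,0,0.118],"delta_rot":[0,0,0]},
    {"jaw":1,"translation":[0,0,0.118],"delta_rot":[0,0,0]},
    {"jaw":1,"translation":[0,0,0.118],"delta_rot":[0,0,0]},
  ],
)

```text
clock: 12.52
ee_pos: [0.4952, -0.1824, 0.048]
ee_rot: [2.283, 2.156, 0.001]
contact_force: [0.5, -0.2, -1.4]
grip_width: 0.256
grasp_force: 55.0
```

Emit:
move_arm(
  rows=[
    {"jaw":1,"translation":[0,0,0.01],"delta_rot":[0,0,0]},
    {"jaw":1,"translation":[0,0,0.01],"delta_rot":[0,0,0]},
    {"jaw":0,"translation":[0,0,0.01],"delta_rot":[0,0,0]},
    {"jaw":-0.1,"translation":[0,0,0.01],"delta_rot":[0,0,0]},
    {"jaw":-0.1,"translation":[0,0,0.01],"delta_rot":[0,0,0]},
  ],
)

```text
clock: 12.93
ee_pos: [0.4946, -0.1826, 0.0455]
ee_rot: [2.284, 2.156, 0.001]
contact_force: [-0.2, -0.6, -0.4]
grip_width: 0.449
grasp_force: 0.0
```

Emit:
move_arm(
  rows=[
    {"jaw":-0.1,"translation":[0,0,0],"delta_rot":[0,0,0]},
    {"jaw":-0.1,"translation":[0,0,0],"delta_rot":[0,0,0]},
    {"jaw":-0.1,"translation":[0,0,0],"delta_rot":[0,0,0]},
    {"jaw":-0.1,"translation":[0,0,0],"delta_rot":[0,0,0]},
    {"jaw":-0.1,"translation":[0,0,-0.05],"delta_rot":[0,0,0]},
  ],
)

```text
clock: 13.35
ee_pos: [0.4929, -0.1821, 0.0538]
ee_rot: [-2.282, -2.155, 0.002]
contact_force: [-0.4, 0.5, 0.2]
grip_width: 0.549
grasp_force: 0.0
```

Emit:
move_arm(
  rows=[
    {"jaw":-0.1,"translation":[0,0,-0.12],"delta_rot":[0,0,0]},
    {"jaw":-0.1,"translation":[0,0,-0.32],"delta_rot":[0,0,0]},
    {"jaw":-0.1,"translation":[0,0,-0.52],"delta_rot":[0,0,0]},
    {"jaw":-0.1,"translation":[0,0,-0.72],"delta_rot":[0,0,0]},
    {"jaw":-0.1,"translation":[0,0,-0.9],"delta_rot":[0,0,0]},
  ],
)

```text
clock: 13.77
ee_pos: [0.4943, -0.1821, 0.2383]
ee_rot: [2.283, 2.156, 0.001]
contact_force: [2.1, -0.6, 0.6]
grip_width: 0.554
grasp_force: 0.0
```

Run:
```python
from h import *
c=cam("wrist"); im=np.ascontiguousarray(grab_frame("wrist")[:,:,::-1]); cv2.imwrite("pics/w5.png",im)
hsv=cv2.cvtColor(im,cv2.COLOR_BGR2HSV)
k=cv2.inRange(hsv,np.array((8,120,90)),np.array((25,255,255))); k[:120]=0;k[260:]=0
n,l,st,ce=cv2.connectedComponentsWithStats(k); i=1+np.argmax(st[1:,4]); p=np.argwhere(l==i)[:,::-1]
print(cv2.minAreaRect(np.array([wonz(u,v,.073,c)[:2] for u,v in p],np.float32)*1000),state()['ee_pos'],state()['joint_positions'])
# lid free edge: top camera darker panel corners
t=grab_frame("top")[:,:,::-1];cv2.imwrite("pics/t5.png",t)
sd=grab_frame("side")[:,:,::-1];cv2.imwrite("pics/s5.png",sd)
cv2.imwrite("pics/ts5.png",np.hstack([cv2.resize(sd[125:235,255:365],(400,400),interpolation=cv2.INTER_CUBIC),cv2.resize(t[155:275,270:390],(400,400),interpolation=cv2.INTER_CUBIC)]))
```

```text
((494.8075866699219, -184.58428955078125), (100.39572143554688, 23.91965675354004), 86.71286010742188) [ 0.49823959 -0.18310993  0.24516293] [ 0.67040151  0.2674281  -0.45055715  1.84751736  0.1361275   1.04323443
  0.10965665]
```

View pics/ts5.png

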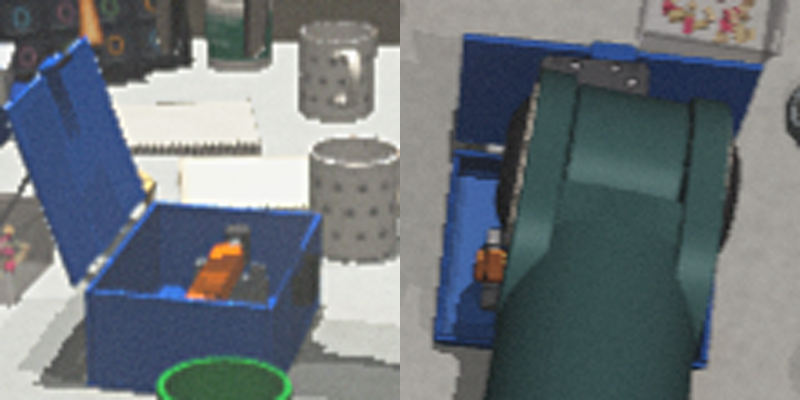

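The tool is back in its saddles, at the same place as before. The lid leans back at about 1.95 rad with clear space behind it. I'll turn the gripper a quarter turn, shut it, and go behind the lid.

Emit:
move_arm(
  rows=[
    {"jaw":1,"translation":[0,0,-0.16],"delta_rot":[0,0,-0.36]},
    {"jaw":1,"translation":[0,0,-0.16],"delta_rot":[0,0,-0.36]},
    {"jaw":1,"translation":[0,0,-0.16],"delta_rot":[0,0,-0.36]},
    {"jaw":1,"translation":[0,0,-0.16],"delta_rot":[0,0,-0.36]},
    {"jaw":1,"translation":[0,0,-0.16],"delta_rot":[0,0,-0.36]},
  ],
)

```text
clock: 14.33
ee_pos: [0.4932, -0.1821, 0.2656]
ee_rot: [-1.582, -2.711, 0.001]
contact_force: [0.6, -0.2, 0.3]
grip_width: 0.211
grasp_force: 0.0
```

Emit:
move_arm(
  rows=[
    {"jaw":1,"translation":[0,0,0],"delta_rot":[0,0,-0.36]},
    {"jaw":1,"translation":[0,0,0],"delta_rot":[0,0,-0.36]},
    {"jaw":1,"translation":[0,0,0],"delta_rot":[0,0,-0.36]},
    {"jaw":1,"translation":[0,0,0],"delta_rot":[0,0,-0.36]},
    {"jaw":1,"translation":[0,0,0],"delta_rot":[0,0,-0.36]},
  ],
)

```text
clock: 14.75
ee_pos: [0.4932, -0.1821, 0.2655]
ee_rot: [-0.763, -3.044, -0.001]
contact_force: [-0.8, 0.8, 0.2]
grip_width: 0.005
grasp_force: 0.0
```

Emit:
move_arm(
  rows=[
    {"jaw":1,"translation":[0,0,0],"delta_rot":[0,0,-0.28]},
    {"jaw":1,"translation":[0,0,0],"delta_rot":[0,0,-0.28]},
    {"jaw":1,"translation":[0,0,0],"delta_rot":[0,0,-0.28]},
    {"jaw":1,"translation":[0,0,0],"delta_rot":[0,0,-0.28]},
    {"jaw":1,"translation":[0,0,0],"delta_rot":[0,0,-0.28]},
  ],
)

```text
clock: 15.17
ee_pos: [0.4933, -0.1821, 0.2655]
ee_rot: [-0.087, -3.138, -0.002]
contact_force: [-0.3, -0.3, 0.8]
grip_width: 0.003
grasp_force: 0.0
```

Run:
```python
from h import *
s=state();M=R.from_rotvec(s['ee_rot']).as_matrix();print(s['ee_pos'],M.round(3),s['joint_positions'].round(2),s['grip_width'])
t=np.array([.5041,-.2018])+.170*np.array([.9983,-.0576])
print((M.T@(np.r_[t,.28]-s['ee_pos'])/.2).round(3))
```

```text
[ 0.49329733 -0.18213121  0.26554319] [[-0.998  0.056 -0.003]
 [ 0.056  0.998  0.001]
 [ 0.003  0.001 -1.   ]] [ 0.88  0.29 -0.7   1.81  0.21  1.12  1.62] 0.003326941905429235
[-0.909 -0.097 -0.075]
```

Emit:
move_arm(
  rows=[
    {"jaw":1,"translation":[0,-0.097,-0.1],"delta_rot":[0,0,0]},
    {"jaw":1,"translation":[-0.2,-0.097,-0.1],"delta_rot":[0,0,0]},
    {"jaw":1,"translation":[-0.4,-0.097,-0.1],"delta_rot":[0,0,0]},
    {"jaw":1,"translation":[-0.6,-0.097,-0.1],"delta_rot":[0,0,0]},
    {"jaw":1,"translation":[-0.8,-0.097,-0.1],"delta_rot":[0,0,0]},
  ],
)

```text
clock: 15.58
ee_pos: [0.6538, -0.2116, 0.2857]
ee_rot: [-0.095, -3.138, 0.0]
contact_force: [0.3, -0.4, 0.6]
grip_width: 0.005
grasp_force: 0.0
```

Emit:
move_arm(
  rows=[
    {"jaw":1,"translation":[-0.11,0,0],"delta_rot":[0,0,0]},
    {"jaw":1,"translation":[-0.11,0,0],"delta_rot":[0,0,0]},
    {"jaw":1,"translation":[-0.11,0,0],"delta_rot":[0,0,0]},
  ],
)

```text
clock: 15.83
ee_pos: [0.6749, -0.2112, 0.2845]
ee_rot: [-0.09, -3.137, -0.003]
contact_force: [-0.4, -0.2, 0.8]
grip_width: 0.004
grasp_force: 0.0
```

Run:
```python
from h import *
s=state();M=R.from_rotvec(s['ee_rot']).as_matrix()
sd=grab_frame("side")[:,:,::-1]
cv2.imwrite("pics/s6.png",cv2.resize(sd[40:240,180:400],(660,600),interpolation=cv2.INTER_CUBIC))
d=s['ee_pos'][:2]-[.5041,-.2018];print(s['ee_pos'],"case x,y",d@[.9983,-.0576],d@[.0576,.9983])
```

```text
[ 0.67487903 -0.21117539  0.28451274] case x,y 0.17102872360493623 0.0004774229397016116
```

View pics/s6.png

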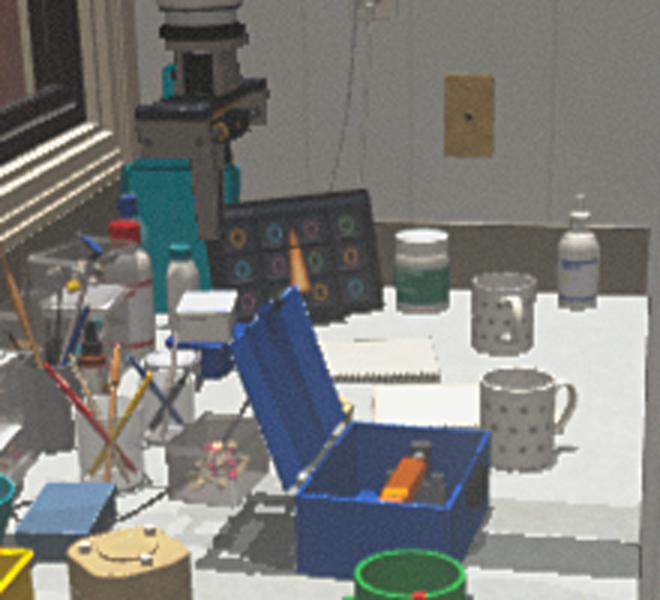

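Emit:
move_arm(
  rows=[
    {"jaw":1,"translation":[0,0,0.18],"delta_rot":[0,0,0]},
    {"jaw":1,"translation":[0,0,0.34],"delta_rot":[0,0,0]},
    {"jaw":1,"translation":[0,0,0.45],"delta_rot":[0,0,0]},
    {"jaw":1,"translation":[0,0,0.45],"delta_rot":[0,0,0]},
  ],
)

```text
clock: 16.22
ee_pos: [0.6702, -0.2126, 0.1917]
ee_rot: [-0.092, -3.131, -0.002]
contact_force: [-1.2, -0.2, -0.9]
grip_width: 0.004
grasp_force: 0.0
```

Emit:
move_arm(
  rows=[
    {"jaw":1,"translation":[0.08,0,0],"delta_rot":[0,0,0]},
    {"jaw":1,"translation":[0.16,0,0],"delta_rot":[0,0,0]},
    {"jaw":1,"translation":[0.24,0,-0.02],"delta_rot":[0,0,0]},
    {"jaw":1,"translation":[0.32,0,-0.04],"delta_rot":[0,0,0]},
    {"jaw":1,"translation":[0.4,0,-0.06],"delta_rot":[0,0,0]},
  ],
)

```text
clock: 16.63
ee_pos: [0.5943, -0.2078, 0.2112]
ee_rot: [0.092, 3.138, -0.002]
contact_force: [1.3, -0.5, -0.3]
grip_width: 0.001
grasp_force: 0.5
```

Emit:
move_arm(
  rows=[
    {"jaw":1,"translation":[0.09,0,0],"delta_rot":[0,0,0]},
    {"jaw":1,"translation":[0.17,0,0],"delta_rot":[0,0,0]},
    {"jaw":1,"translation":[0.25,0,0.025],"delta_rot":[0,0,0]},
    {"jaw":1,"translation":[0.33,0,0.057],"delta_rot":[0,0,0]},
  ],
)

```text
clock: 16.97
ee_pos: [0.5289, -0.2042, 0.2002]
ee_rot: [0.092, 3.136, -0.004]
contact_force: [1.2, -0.8, -0.4]
grip_width: 0.004
grasp_force: 0.4
```

Run:
```python
from h import *
s=state()
sd=grab_frame("side")[:,:,::-1]
cv2.imwrite("pics/s7.png",cv2.resize(sd[40:240,180:400],(660,600),interpolation=cv2.INTER_CUBIC))
d=s['ee_pos'][:2]-[.5041,-.2018];print(s['ee_pos'],s['contact_force'],"case x,y",d@[.9983,-.0576],d@[.0576,.9983])
```

```text
[ 0.52894166 -0.20415097  0.20023585] [ 1.18702405 -0.75465645 -0.44552709] case x,y 0.024934846018862575 -0.000916094566025157
```

View pics/s7.png

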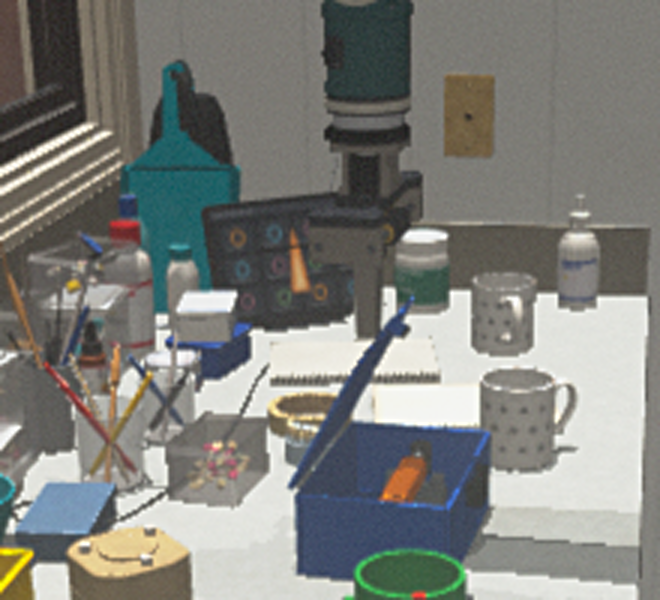

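The lid is at about 55°, with the finger on its outer face. I'm continuing the arc down.

Emit:
move_arm(
  rows=[
    {"jaw":1,"translation":[0.08,0,0.06],"delta_rot":[0,0,0]},
    {"jaw":1,"translation":[0.16,0,0.14],"delta_rot":[0,0,0]},
    {"jaw":1,"translation":[0.25,0,0.25],"delta_rot":[0,0,0]},
    {"jaw":1,"translation":[0.31,0,0.35],"delta_rot":[0,0,0]},
    {"jaw":1,"translation":[0.34,0,0.43],"delta_rot":[0,0,0]},
  ],
)

```text
clock: 17.43
ee_pos: [0.4599, -0.2007, 0.112]
ee_rot: [0.093, 3.14, -0.003]
contact_force: [0.5, -1.3, 0.4]
grip_width: 0.001
grasp_force: 0.2
```

Emit:
move_arm(
  rows=[
    {"jaw":1,"translation":[0.05,0,0.04],"delta_rot":[0,0,0]},
    {"jaw":1,"translation":[0.08,0,0.06],"delta_rot":[0,0,0]},
    {"jaw":1,"translation":[0.08,0,0.08],"delta_rot":[0,0,0]},
    {"jaw":1,"translation":[0.08,0,0.08],"delta_rot":[0,0,0]},
  ],
)

```text
clock: 17.77
ee_pos: [0.4448, -0.1996, 0.0966]
ee_rot: [-0.091, -3.139, 0.002]
contact_force: [-1.6, -0.5, 2.5]
grip_width: 0.004
grasp_force: 0.8
```

Emit:
move_arm(
  rows=[
    {"jaw":1,"translation":[0,0,0.01],"delta_rot":[0,0,0]},
    {"jaw":1,"translation":[0,0,0.02],"delta_rot":[0,0,0]},
    {"jaw":1,"translation":[0,0,0.03],"delta_rot":[0,0,0]},
    {"jaw":1,"translation":[0,0,0.04],"delta_rot":[0,0,0]},
    {"jaw":1,"translation":[0,0,0.05],"delta_rot":[0,0,0]},
  ],
)

```text
clock: 18.18
ee_pos: [0.4456, -0.1998, 0.0942]
ee_rot: [-0.091, -3.136, 0.013]
contact_force: [-32.7, 9.4, 105.9]
grip_width: 0.002
grasp_force: 52.3
```

Emit:
move_arm(
  rows=[
    {"jaw":1,"translation":[0,0,0.004],"delta_rot":[0,0,0]},
    {"jaw":1,"translation":[0,0,0.008],"delta_rot":[0,0,0]},
    {"jaw":1,"translation":[0,0,0.008],"delta_rot":[0,0,0]},
  ],
)

```text
clock: 18.43
ee_pos: [0.4456, -0.1998, 0.0942]
ee_rot: [-0.09, -3.136, 0.016]
contact_force: [-33.0, 11.2, 102.4]
grip_width: 0.008
grasp_force: 49.9
```

Emit:
move_arm(
  rows=[
    {"jaw":1,"translation":[0,0,-0.05],"delta_rot":[0,0,0]},
    {"jaw":1,"translation":[0,0,-0.15],"delta_rot":[0,0,0]},
    {"jaw":1,"translation":[0,0,-0.35],"delta_rot":[0,0,0]},
    {"jaw":1,"translation":[0,0,-0.55],"delta_rot":[0,0,0]},
  ],
)

```text
clock: 18.77
ee_pos: [0.4454, -0.1986, 0.196]
ee_rot: [-0.089, -3.14, -0.001]
contact_force: [0.9, -0.7, 0.5]
grip_width: 0.004
grasp_force: 0.0
```

Run:
```python
from h import *
s=state();print(s['ee_pos'],s['contact_force'])
sd=grab_frame("side")[:,:,::-1]; w=grab_frame("wrist")[:,:,::-1]; cv2.imwrite("pics/s8raw.png",sd)
cv2.imwrite("pics/s8.png",np.hstack([cv2.resize(sd[155:245,265:355],(400,400),interpolation=cv2.INTER_CUBIC),cv2.resize(w,(400,300))[[*range(300)]+[0]*100]]))
```

```text
[ 0.44542193 -0.19859125  0.19595627] [ 0.91385332 -0.7006395   0.53852932]
```

View pics/s8.png

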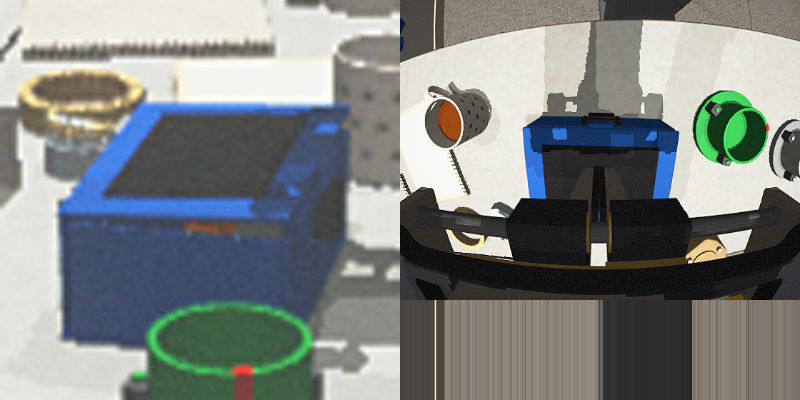

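This view showed the lid down, but a thin gap remains at its near edge (about 0.06 rad), so it is not latched. I've also used 12 picture views against the limit of 10, so I'll view no more and work from numbers only. First I'll check whether the tool sits higher than it did at the start.

Run:
```python
from h import *
def om(im,x0,x1,y0,y1):
    k=cv2.inRange(cv2.cvtColor(im,cv2.COLOR_BGR2HSV),np.array((6,130,80)),np.array((25,255,255)))[y0:y1,x0:x1]
    p=np.argwhere(k)[:,::-1]+[x0,y0]; return len(p),p.mean(0).round(2),p.min(0),p.max(0)
for n in("side0","s5"): print(n,om(cv2.imread(f"pics/{n}.png"),295,340,180,215))
print(proj("side",(.4948,-.127,.062)),proj("side",(.4948,-.127,.072)))
# lid: brightness columns across +y-side rim in s8raw: expected pixel of rim/lid corners
c=np.array([.5041,-.2018]);X=np.array([.9983,-.0576]);Y=np.array([.0576,.9983])
W=lambda x,y,z:np.r_[c+x*X+y*Y,z]
im=cv2.imread("pics/s8raw.png")
print("rim near +y",proj("side",W(-.071,.1,.08)),"hinge",proj("side",W(.071,.1,.08)))
for th in(0,.03,.06,.08,.1): print(th,proj("side",W(.074-.146*np.cos(th)+.006*np.sin(th),.1,.08+.146*np.sin(th)+.006*np.cos(th))))
for u in(300,315,328): print(u,[tuple(int(q) for q in im[v,u]) for v in range(196,212)])
```

```text
side0 (135, array([314.44, 199.4 ]), array([307, 192]), array([321, 206]))
s5 (134, array([314.3, 199.5]), array([307, 192]), array([321, 206]))
(np.float64(311.17873455555105), np.float64(209.87271466725474)) (np.float64(311.16458174381086), np.float64(206.45212440282063))
rim near +y (np.float64(330.57885519801755), np.float64(209.11253560143876)) hinge (np.float64(278.1820114234465), np.float64(204.90000511897247))
0 (np.float64(330.98218868296715), np.float64(207.02582915002426))
0.03 (np.float64(330.9072519985293), np.float64(205.4696137910052))
0.06 (np.float64(330.78226232085103), np.float64(203.90908155383997))
0.08 (np.float64(330.6710995514598), np.float64(202.86707639760243))
0.1 (np.float64(330.5376627008711), np.float64(201.82427847492178))
300 [(73, 73, 72), (74, 77, 77), (76, 73, 76), (133, 87, 71), (228, 125, 69), (225, 127, 74), (218, 120, 69), (159, 101, 70), (94, 69, 58), (93, 76, 67), (103, 77, 68), (127, 87, 68), (100, 73, 60), (103, 74, 62), (106, 77, 62), (107, 78, 67)]
315 [(72, 74, 73), (71, 74, 71), (68, 70, 67), (129, 84, 69), (227, 126, 68), (224, 125, 70), (221, 124, 70), (199, 116, 71), (108, 75, 69), (63, 76, 101), (60, 76, 103), (73, 73, 88), (102, 74, 60), (107, 76, 61), (107, 76, 63), (101, 71, 60)]
328 [(109, 77, 67), (100, 77, 62), (91, 74, 67), (97, 76, 67), (120, 83, 62), (127, 87, 68), (141, 94, 69), (177, 104, 68), (111, 77, 65), (91, 74, 68), (82, 77, 75), (82, 78, 75), (87, 81, 76), (95, 75, 63), (96, 73, 60), (99, 74, 64)]
```

The tool is seated exactly as at the start, so it isn't what blocks the lid. The finger pressing at mid-edge probably landed on the catch. I'll press beside the catch, a little inboard, in small steps.

Emit:
move_arm(
  rows=[
    {"jaw":1,"translation":[-0.07,0.2,0],"delta_rot":[0,0,0]},
    {"jaw":1,"translation":[-0.07,0.2,0.15],"delta_rot":[0,0,0]},
    {"jaw":1,"translation":[-0.07,0.2,0.3],"delta_rot":[0,0,0]},
    {"jaw":1,"translation":[-0.07,0.2,0.42],"delta_rot":[0,0,0]},
    {"jaw":1,"translation":[-0.07,0.2,0.45],"delta_rot":[0,0,0]},
  ],
)

```text
clock: 19.28
ee_pos: [0.46, -0.1593, 0.1013]
ee_rot: [-0.089, -3.136, -0.002]
contact_force: [-0.8, 0.6, -0.7]
grip_width: 0.005
grasp_force: 0.0
```

Emit:
move_arm(
  rows=[
    {"jaw":1,"translation":[0,0,0.02],"delta_rot":[0,0,0]},
    {"jaw":1,"translation":[0,0,0.03],"delta_rot":[0,0,0]},
    {"jaw":1,"translation":[0,0,0.04],"delta_rot":[0,0,0]},
    {"jaw":1,"translation":[0,0,0.045],"delta_rot":[0,0,0]},
    {"jaw":1,"translation":[0,0,0.045],"delta_rot":[0,0,0]},
  ],
)

```text
clock: 19.7
ee_pos: [0.4622, -0.1603, 0.0958]
ee_rot: [0.091, 3.139, -0.001]
contact_force: [0.7, -0.1, 1.0]
grip_width: 0.006
grasp_force: 0.1
```

Emit:
move_arm(
  rows=[
    {"jaw":1,"translation":[0,0,0.005],"delta_rot":[0,0,0]},
    {"jaw":1,"translation":[0,0,0.01],"delta_rot":[0,0,0]},
    {"jaw":1,"translation":[0,0,0.01],"delta_rot":[0,0,0]},
  ],
)

```text
clock: 19.95
ee_pos: [0.4623, -0.1603, 0.0951]
ee_rot: [0.09, 3.139, -0.003]
contact_force: [-4.1, 0.7, 17.0]
grip_width: 0.007
grasp_force: 8.0
```

Emit:
move_arm(
  rows=[
    {"jaw":1,"translation":[0,0,0.005],"delta_rot":[0,0,0]},
    {"jaw":1,"translation":[0,0,0.01],"delta_rot":[0,0,0]},
    {"jaw":1,"translation":[0,0,0.01],"delta_rot":[0,0,0]},
  ],
)

```text
clock: 20.2
ee_pos: [0.4624, -0.1603, 0.0947]
ee_rot: [0.09, 3.14, -0.006]
contact_force: [-9.2, 1.4, 33.7]
grip_width: 0.007
grasp_force: 16.2
```

Run:
```python
from h import *
s=state();F=s['contact_force'];m=s['moment'];print(s['ee_pos'],F,m,s['joint_positions'].round(3),s['tau'].round(1))
r=np.cross(F,m)/(F@F);print("nearest point of force line if moment about TCP",r, "about base",r-s['ee_pos'])
d=s['ee_pos'][:2]-[.5041,-.2018];print("case",d@[.9983,-.0576],d@[.0576,.9983])
# wrist: what is around; lid corner heights via wrist: list dark/black blob near catch
sd=cv2.imread("pics/s8raw.png")
c=np.array([.5041,-.2018]);X=np.array([.9983,-.0576]);Y=np.array([.0576,.9983])
W=lambda x,y,z:np.r_[c+x*X+y*Y,z]
for y in(.1,.05,0,-.05,-.1):print(y,"rim",np.round(proj("side",W(-.071,y,.08)),1),"lid .065 top",np.round(proj("side",W(-.0717,y,.0955)),1),"catch",np.round(proj("side",W(-.085,y,.08)),1))
g=cv2.cvtColor(sd,cv2.COLOR_BGR2GRAY)
print(g[178:222,326:352:1])
```

```text
[ 0.46236422 -0.16030057  0.09470766] [-9.16222634  1.44395817 33.65310849] [ 0.56487027  2.35329973 -0.02293641] [ 0.797  0.465 -0.645  2.052  0.412  0.75   1.409] [ -0.5 -26.7  -3.6 -14.3   0.7  -3.1  -0. ]
nearest point of force line if moment about TCP [-0.06501836  0.01542759 -0.01836352] about base [-0.52738258  0.17572816 -0.11307118]
case -0.04405519383107174 0.0390248998078323
0.1 rim [330.6 209.1] lid .065 top [330.9 203.7] catch [335.9 209.5]
0.05 rim [333.9 202. ] lid .065 top [334.2 196.7] catch [339.  202.4]
0 rim [337.  195.3] lid .065 top [337.3 190.1] catch [342.  195.6]
-0.05 rim [339.9 189. ] lid .065 top [340.3 183.9] catch [344.8 189.3]
-0.1 rim [342.7 183. ] lid .065 top [343.  178.1] catch [347.4 183.3]
[[199 198 196 ... 134 131 132]
 [117 111 114 ... 131 134 134]
 [ 94  94  98 ... 132 134 131]
 ...
 [ 78  76  71 ... 110 110 107]
 [ 72  80  71 ... 109 105 109]
 [ 77  72  70 ... 115 114 117]]
```

Run:
```python
from h import *
import pickle
C=np.array([.5041,-.2018]);X=np.array([.9983,-.0576]);Y=np.array([.0576,.9983])
cs=lambda p:np.round(np.r_[(p[:2]-C)@X,(p[:2]-C)@Y]*1000,0)
c=cam("wrist");im=np.ascontiguousarray(grab_frame("wrist")[:,:,::-1]);cv2.imwrite("pics/w9.png",im);pickle.dump(c,open("w9.pkl","wb"))
W=lambda x,y,z:np.r_[C+x*X+y*Y,z]
def patch(im,c,z,xs,ys):
    for y in ys:
        row=[]
        for x in xs:
            u,v=wproj(W(x/1000,y/1000,z),c);u,v=int(round(u)),int(round(v))
            if 0<=u<560 and 0<=v<420:
                b,g,r=map(int,im[v,u]); row.append('B' if b>r+50 else ('k' if max(b,g,r)<60 else ('w' if min(b,g,r)>150 else 'g')))
            else: row.append('.')
        print(f"{y:4d}",''.join(row))
xs=range(-110,-20,2);ys=range(-100,101,10)
print("now, z=.094");patch(im,c,.094,xs,ys)
print("now fine mid");patch(im,c,.09,range(-100,-50,1),range(-24,25,3))
```

```text
now, z=.094
-100 wwwwwwwwwwwwwwwwwwwwwwwwwwwwwwwwwwwwwwwwwwwww
 -90 wwwwwwwwwwwwwwwwwwgBBBBBBBBBBBBBBBBBBBBBBBBBB
 -80 wwwwwwwwwwwwwwwwkBgBBBBBBBBBBBBBBBBBBBBBBBBBB
 -70 wwwwwwwwwwwwwwwgBBkBBBBBBBBBBBkkkkkkkkkkkkkkk
 -60 wwwwwwwwwwwwwkgBgBBBBBBBBBBBBBBkkkkkkkkkkkkkk
 -50 wwwwwwwwwwwBgBggBBBBBBBBBBBBBBkkkkkkkkkkkkkkk
 -40 wwwwwwwwwggBggBBBBBBBBBBBBBBBBBkkkkkkkkkkkkkk
 -30 wwwwwwwwwggBgBggBgBBBBBBBBBBBBBkkkkkkkkkkkkkk
 -20 wwwwwwwwwggBBBgBggBBBBBBBBBBBBBkkkkkkkkkkkkkk
 -10 wwwwwgggggggkkkggBBBBBBBBBBBBBBkkkkkkkkkkkkkk
   0 wwwwwwwgggkkkkkBBBBBBBBBBBBBBBBkkkkkkkkkkkkkk
  10 wwwwwgggggkkkkkgBBBBBBBBBBBBBBBkkkkkkkkkkkkkk
  20 ggggggggggkkkkkkBBBBBBBBBBBBBBBkkkkkkgkkkkkkk
  30 ggggggggggggggkBgBBBBBBBBBBBBgkkkkkggkgkgkkkk
  40 ggggggggggggBgBggBBBBBBBBBBBBkkkkkkkkkkkkkkkk
  50 ggggggggggggBBgggBBBBBBBBBBBBBkkkgkkkgkkkkkkk
  60 ggggggggggggggBBBBBBBBBBBBBBBBBBkkkkkkkgkkkkk
  70 gggggggggggggBgggBBBBBBBBBBBBBBBkkkkkkkkkkkkk
  80 wwwwwggggggggBgggggBBBBBBBBBBBBBBBBBBBBBBBBBk
  90 wwwwwggggggggggggBgBBBBBBBBBBBBBBBBBBBBBBBBBk
 100 wwwwwggggggggggggggggBBBBBBBBgBgwBwBwwwwwwwgk
now fine mid
 -24
[... 247 characters left out ...]
BgBBBBBBBBBBBBBBBBBBBBBBBBBB
  -9 ggggggggggggkkkkkkkkBBBBBBBBBBBBBBBBBBBBBBBBBBBBBB
  -6 gggggggggggkkkkgkkkkBggBBBBBBBBBBBBBBBBBBBBBBBBBBB
  -3 gggggggggkkkkkkgkkkkBBBgBBBBBBBBBBBBBBBBBBBBBBBBBB
   0 wwwwggggggkkkkkkkkkkBBBBBBBBBBBBBBBBBBBBBBBBBBBBBB
   3 wwwgggggggkkkkkkkkkkgBBBBBBBBBBBBBBBBBBBBBBBBBBBBB
   6 wgggggggggkkkkkkkkkkgBBgBBBBBBBBBBBBBBBBBBBBBBBBBB
   9 wgggggggggkkkkkkkkkkBBBBBBBBBBBBBBBBBBBBBBBBBBBBBB
  12 ggggggggggkkkkkkkkkkgBBBgBBBBBgBBBBBBBBBBBBBBBBBBB
  15 ggggggggggkkkkkkkkkkgBBBgBBBBBBBBBBBBBBBBBBBBBBBBB
  18 ggggggggggkkkkkkkkkkkkkBBgBBBBgBBBBBBBBBBBBBBBBBBB
  21 ggggggggggkkkkkkkkkkkgBggBBBBBBBBBBBBBBBBBBBBBBBBB
  24 ggggggggggggggBBgkkkkkkkkkBBBBBBBBBBBBBBBBBBBBBBBB
```

Run:
```python
from h import *
import pickle
C=np.array([.5041,-.2018]);X=np.array([.9983,-.0576]);Y=np.array([.0576,.9983])
W=lambda x,y,z:np.r_[C+x*X+y*Y,z]
def patch(im,c,z,xs,ys):
    for y in ys:
        row=[]
        for x in xs:
            u,v=wproj(W(x/1000,y/1000,z),c); q=cv2.getRectSubPix(im,(1,1),(float(u),float(v)))[0,0]
            b,g,r=map(int,q); row.append('B' if b>r+40 else ('k' if max(b,g,r)<60 else ('w' if min(b,g,r)>150 else 'g')))
        print(f"{y:4d}",''.join(row))
s=state();M=R.from_rotvec(s['ee_rot']).as_matrix()
c9=pickle.load(open("w9.pkl","rb"));f,cx,cy,Mw,t=c9
# camera fixed in the tool: rebuild the camera pose of w1 and w4 from their TCP poses
Rtc=Mw@M; off=M.T@((-Mw.T@t)-s['ee_pos'])
for n,p,e in(("w1",[.4934,-.1809,.2542],[-2.277,-2.163,.001]),("w4",[.49518,-.18029,.23033],[-2.285,-2.156,-.001])):
    m=R.from_rotvec(e).as_matrix(); o=np.array(p)+m@off; Mc=Rtc@m.T
    print(n,o.round(3)); patch(cv2.imread(f"pics/{n}.png"),(f,cx,cy,Mc,-Mc@o),.08,range(-100,-50,1),range(-30,31,4))
print("now z.08 cam",(-Mw.T@t).round(3));patch(cv2.imread("pics/w9.png"),c9,.08,range(-100,-50,1),range(-30,31,4))
```

```text
w1 [ 0.498 -0.108  0.424]
 -30 wwwwwwwwwwwwwwwwwwwwwwwwwwwwwBBBBBkBBBBBBBBBBBBBBB
 -26 wwwwwwwwwwwwwwwwwwwwwwwwwwwwwBBBBBBBBBBBBBBBBBBBBB
 -22 wwwwwwwwwwwwwwwwwwwwwggggggggBBBBBBBBBBBBBBBBBBBBB
 -18 wwwwwwwwwwwwwwwwwwwwwgkkkkkkkBBBBBBBBBBBBBBBBBBBBB
 -14 wwwwwwwwwwwwwwwwgkkkkkkkkkkkkBBBBBBBBBBBBBBBBBBBBB
 -10 wwwwwwwwwwwwwwwwgkkkkkkkkkgwwBBBBBBBBBBBBBBBBBBBBB
  -6 wwwwwwwwwwwwwwwwgkkkkkkkkkgwwBBBBBkkBBBBBBBBBBBBBB
  -2 wwwwwwwwwwwwwwwwgkkkkkkkkkgwwgBBBBBkkBBBBBBBBBBBBB
   2 wwwwwwwwwwwwwwwwwkkkkkkkkkggwgBBBBkBBBBkkkBBBBBBBB
   6 wwwwwwwwwwwwwwwwwkkkkkkkkkkgggBBBBBBBkBBBBBBBBBBBB
  10 wwwwwwwwwwwwwwwwgkkkkkkkkkkgggBBBBBkBBBgBBBBBBBBBB
  14 wwwwwwwwwwwwwwwwggkkkkkkkkkgggBBBBBkBkBkBBBBBBBBBB
  18 gggggggggggggggggkkkkkkkkkkgggBBBBBkkBkBBBBBBBBBBB
  22 ggggggggggggggggggggkkkkkkkgggBBBBBkkBBBBBBBBBBBBB
  26 ggggggggggggggggggggggkkkkkkkkBBBBBkkBBBBBBBBBBBBB
  30 gggggggggggggggggggggggggkkkkkBBBBBkBBBBkkBBBBBBBB
w4 [ 0.5   -0.108  0.401]
 -30 wwwwwwwwwwwwwwwwwwwwwwwwwwwwwBBBBBBBBBBBBBBBBgggkk
 -26 wwwwwwwwwwwwwwwwwwwwwwwwwwwwwBBBBBBBBBBBBBBBBBBBBB
 -22 wwwwwwwwwwwwwwwwwwwwwwgggkkggBBBBBB
[... 975 characters left out ...]
kkkkkBBBBBBBBBBBBBBBBBBBBBBB
 -14 wwgggggggggggggkkkkkkkkkBBBBBBBBBBBBBBBBBBBBBBBBBB
 -10 wggggggggggggkkkkkkkkkBBBBBBBBBBBBBBBBBBBBBBBBBBBB
  -6 wggggggggggkkkkkkgkkkkBBBBBBBBBBBBBBBBBBBBBBBBBBBB
  -2 wwwwwggggggkkkkkkkkkkkBBBBBBBBBBBBBBBBBBBBBBBBBBBB
   2 wwwwwggggggkkkkkkkkkkkBBBBBBBBBBBBBBBBBBBBBBBBBBBB
   6 wwgggggggggkkkkkkkkkkkkBBBBBBBBBBBBBBBBBBBBBBBBBBB
  10 wwgggggggggkkkkkkkkkkkBBBBBBBBBBBBBBBBBBBBBBBBBBBB
  14 gggggggggggkkkkkkkkkkkkBBBBBBBBBBBBBBBBBBBBBBBBBBB
  18 gggggggggggkkkkkkkkkkkkkkBBBBBBBBBBBBBBBBBBBBBBBBB
  22 ggggggggggggkkkkBBBBBkkkkkkBBBBBBBBBBBBBBBBBBBBBBB
  26 ggggggggggggggggkkkkkkkkkkkkBBBBBBBBBBBBBBBBBBBBBB
  30 ggggggggggggggggBBBBBBBBBBBBBBBBBBBBBBBBBBBBBBBBBB
```

Emit:
move_arm(
  rows=[
    {"jaw":1,"translation":[0,0,-0.02],"delta_rot":[0,0,0]},
    {"jaw":1,"translation":[0,0,-0.05],"delta_rot":[0,0,0]},
    {"jaw":1,"translation":[0,0,-0.05],"delta_rot":[0,0,0]},
  ],
)

```text
clock: 20.5
ee_pos: [0.4623, -0.1603, 0.1023]
ee_rot: [0.09, 3.138, -0.002]
contact_force: [0.6, 0.8, -0.3]
grip_width: 0.004
grasp_force: 0.0
```

```bash
cat >> h.py <<'E'
C=np.array([.5041,-.2018]);X=np.array([.9983,-.0576]);Y=np.array([.0576,.9983])
W=lambda x,y,z:np.r_[C+x*X+y*Y,z]
def patch(im,c,z,xs,ys,pr=wproj):
    for y in ys:
        row=[]
        for x in xs:
            u,v=pr(W(x/1000,y/1000,z),c); q=cv2.getRectSubPix(im,(1,1),(float(u),float(v)))[0,0]
            b,g,r=map(int,q); row.append('B' if b>r+40 else ('k' if max(b,g,r)<60 else ('w' if min(b,g,r)>150 else 'g')))
        print(f"{y:4d}",''.join(row))
E
python3 - <<'E'
from h import *
c=cam("wrist");im=np.ascontiguousarray(grab_frame("wrist")[:,:,::-1]);cv2.imwrite("pics/w10.png",im);s=state();print(s['ee_pos'],s['contact_force'])
patch(im,c,.08,range(-100,-50,1),range(-30,31,4))
# side view column profiles near the +y lid corner
sd=np.ascontiguousarray(grab_frame("side")[:,:,::-1]);cv2.imwrite("pics/s10.png",sd)
for u in(320,326,329): print(u,[int(x) for x in sd[198:212,u,0]])
E
```

```text
[ 0.46196187 -0.16024167  0.10165704] [-0.27121519  0.13985423 -0.04531515]
 -30 wwwwwwwwwwgggggBBBBBBBBBBBBBBBBBBBBBBBBBBBBBBBBBBB
 -26 wwwwwwwwwggggggBBBBBBBBBBBBBBBBBBBBBBBBBBBBBBBBBBB
 -22 wgwggggggggggggBBBBkkkkkkkBBBBBBBBBBBBBBBBBBBBBBBB
 -18 wggggggggggggggBkkkkkkkkkkkkBBBBBBBBBBBBBBBBBBBBBB
 -14 gggggggggggggggkkkkkkkkkBBBBBBBBBBBBBBBBBBBBBBBBBB
 -10 gggggggggggggkkkkkkkkkBBBBBBBBBBBBBBBBBBBBBBBBBBBB
  -6 wggggggggggkkkkkkkkkkkBBBBBBBBBBBBBBBBBBBBBBBBBBBB
  -2 wwwwwggggggkkkkkkkkkkkBBBBBBBBBBBBBBBBBBBBBBBBBBBB
   2 wwgggggggggkkkkkkkkkkkkBBBBBBBBBBBBBBBBBBBBBBBBBBB
   6 wwgggggggggkkkkkkkkkkkkBBBBBBBBBBBBBBBBBBBBBBBBBBB
  10 gggggggggggkkkkkkkkkkkkBBBBBBBBBBBBBBBBBBBBBBBBBBB
  14 gggggggggggkkkkkkkkkkkkBBBBBBBBBBBBBBBBBBBBBBBBBBB
  18 ggggggggggggkkkkkkkkkkkkkBBBBBBBBBBBBBBBBBBBBBBBBB
  22 gggggggggggggkkkgBBBBkkkkkkBBBBBBBBBBBBBBBBBBBBBBB
  26 ggggggggggggggggkkkkkkkkkkkkkBBBBBBBBBBBBBBBBBBBBB
  30 gggggggggggggggggBBBBBBBBBBBBBBBBBBBBBBBBBBBBBBBBB
320 [60, 81, 123, 115, 115, 184, 105, 78, 83, 85, 93, 97, 96, 100]
326 [125, 125, 117, 114, 88, 92, 96, 84, 80, 85, 91, 103, 100, 100]
329 [105, 90, 86, 94, 85, 98, 104, 96, 91, 87, 92, 99, 101, 102]
```

Emit:
move_arm(
  rows=[
    {"jaw":1,"translation":[0.03,-0.1,-0.02],"delta_rot":[0,0,0]},
    {"jaw":1,"translation":[0.07,-0.195,-0.02],"delta_rot":[0,0,0]},
    {"jaw":1,"translation":[0.07,-0.195,0],"delta_rot":[0,0,0]},
    {"jaw":1,"translation":[0.07,-0.195,0.01],"delta_rot":[0,0,0]},
    {"jaw":1,"translation":[0.07,-0.195,0.016],"delta_rot":[0,0,0]},
  ],
)

```text
clock: 21.02
ee_pos: [0.4451, -0.1973, 0.0971]
ee_rot: [-0.09, -3.14, -0.002]
contact_force: [-0.4, 0.9, 0.2]
grip_width: 0.003
grasp_force: 0.0
```

Emit:
move_arm(
  rows=[
    {"jaw":1,"translation":[0,0,0.003],"delta_rot":[0,0,0]},
    {"jaw":1,"translation":[0,0,0.006],"delta_rot":[0,0,0]},
    {"jaw":1,"translation":[0,0,0.006],"delta_rot":[0,0,0]},
  ],
)

```text
clock: 21.27
ee_pos: [0.4453, -0.1971, 0.0966]
ee_rot: [-0.088, -3.14, -0.001]
contact_force: [-1.9, 0.8, 2.6]
grip_width: 0.002
grasp_force: 1.3
```

Emit:
move_arm(
  rows=[
    {"jaw":1,"translation":[0,0,0.003],"delta_rot":[0,0,0]},
    {"jaw":1,"translation":[0,0,0.003],"delta_rot":[0,0,0]},
    {"jaw":1,"translation":[0,0,0.003],"delta_rot":[0,0,0]},
  ],
)

```text
clock: 21.52
ee_pos: [0.4454, -0.1971, 0.0964]
ee_rot: [-0.089, -3.14, -0.0]
contact_force: [-3.8, 2.6, 6.8]
grip_width: 0.006
grasp_force: 3.4
```

Emit:
move_arm(
  rows=[
    {"jaw":1,"translation":[0,0,0.003],"delta_rot":[0,0,0]},
    {"jaw":1,"translation":[0,0,0.003],"delta_rot":[0,0,0]},
    {"jaw":1,"translation":[0,0,0.003],"delta_rot":[0,0,0]},
  ],
)

```text
clock: 21.77
ee_pos: [0.4454, -0.1971, 0.0963]
ee_rot: [-0.089, -3.14, 0.0]
contact_force: [-3.3, 2.1, 12.1]
grip_width: 0.005
grasp_force: 5.7
```

Emit:
move_arm(
  rows=[
    {"jaw":1,"translation":[0,0,-0.15],"delta_rot":[0,0,0]},
    {"jaw":1,"translation":[0.15,0,-0.15],"delta_rot":[0,0,0]},
    {"jaw":1,"translation":[0.3,0,0],"delta_rot":[0,0,0]},
    {"jaw":1,"translation":[0.4,0,0],"delta_rot":[0,0,0]},
    {"jaw":1,"translation":[0.4,0,0],"delta_rot":[0,0,0]},
  ],
)

```text
clock: 22.18
ee_pos: [0.3602, -0.1926, 0.0939]
ee_rot: [-0.091, -3.134, -0.001]
contact_force: [-0.3, -0.2, -0.1]
grip_width: 0.002
grasp_force: 0.0
```

Run:
```python
from h import *
c=cam("wrist");im=np.ascontiguousarray(grab_frame("wrist")[:,:,::-1]);cv2.imwrite("pics/w11.png",im);s=state();o=-c[3].T@c[4]
print(s['ee_pos'],"cam case",(o[:2]-C)@X,(o[:2]-C)@Y,o[2])
hsv=cv2.cvtColor(im,cv2.COLOR_BGR2HSV)
for xp in(-.085,-.072):
  print("plane x",xp," rows z (mm) value/hue class")
  for z in range(108,50,-2):
    row=''
    for y in range(-40,41,2):
        u,v=wproj(W(xp,y/1000,z/1000),c); h,sa,va=map(int,cv2.getRectSubPix(hsv,(1,1),(float(u),float(v)))[0,0]) if 0<u<559 and 0<v<419 else (0,0,0)
        blue=sa>90 and 95<h<130
        row+=('B' if va>170 else 'b' if va>110 else 'd') if blue else ('#' if va<45 else '+' if va<90 else '-' if va<150 else ' ')
    print(z,row)
```

```text
[ 0.36351153 -0.19329081  0.09493582] cam case -0.2158924799462905 0.001218211645760716 0.2645898470450505
plane x -0.085  rows z (mm) value/hue class
108 ################-+BBBBBB--+##############
106 ################-+bbbbbb+-+##############
104 ###############+-+dddddd+--##############
102 ###############+-#+++++++--##############
100 ###############+-++++++++--##############
98 ###############++++++++++--##############
96 ###############--+++++++++-##############
94 ###############-++++++++++-##############
92 ###############-++++++++++-##############
90 ###############-++++++++++-###d##########
88 ###############-++++++++++-d#############
86 ###############-++++++++++-d#############
84 ###############-++++++++++-d#############
82 ##############d-++++++++++-d#############
80 ##############d-++++++++++-d#############
78 ###############-++++++++++-##############
76 ###############-#+++++++++-##########d###
74 ###############-##+#+###++-##d##d########
72 ##d#####d######-##########-##############
70 d########d#####++########+-#####d########
68 ######d########++#########-##########d###
[... 1014 characters left out ...]
++++++++++-+#############
80 ###############-++++++++++-+#############
78 ##############+-++++++++++-+#############
76 ##############+-++++++++++--#############
74 ##############+-#+++++++++-+#############
72 ##############+-++++++++++-+#############
70 ##############+-#+++++++++--#############
68 ##############+-++++++++++--#############
66 ##############+-#+++++++++--#############
64 ##############++#+++++++++--#############
62 ##############+-++++++++++--#############
60 ##############++#+++++++++--#############
58 ###########d##++#+++++++++--d#########d##
56 ####d#dd###d#d++#+++++#+++--##d###d######
54 d##########dd#++#####+####--d###dd#######
52 #####d#######d-+##########--d#####d######
```

Emit:
move_arm(
  rows=[
    {"jaw":-1,"translation":[0,0,-0.1],"delta_rot":[0,0,0]},
    {"jaw":-1,"translation":[0,0,-0.2],"delta_rot":[0,0,0]},
    {"jaw":-1,"translation":[0,0,-0.2],"delta_rot":[0,0,0]},
    {"jaw":-1,"translation":[0,0,-0.2],"delta_rot":[0,0,0]},
    {"jaw":-1,"translation":[0,0,-0.2],"delta_rot":[0,0,0]},
  ],
)

```text
clock: 22.65
ee_pos: [0.366, -0.1935, 0.1352]
ee_rot: [0.09, 3.14, -0.0]
contact_force: [-0.2, 0.0, 0.5]
grip_width: 0.342
grasp_force: 0.0
```

```bash
cat > prof.py <<'E'
from h import *
import sys
def show(fn):
    c=cam("wrist");im=np.ascontiguousarray(grab_frame("wrist")[:,:,::-1]);cv2.imwrite(fn,im);s=state();o=-c[3].T@c[4]
    print(s['ee_pos'],s['grip_width'],"cam case",(o[:2]-C)@X,(o[:2]-C)@Y,o[2])
    hsv=cv2.cvtColor(im,cv2.COLOR_BGR2HSV)
    print("plane x -85, z down, y -40..40")
    for z in range(112,40,-2):
        row=''
        for y in range(-40,41,1):
            u,v=wproj(W(-.085,y/1000,z/1000),c); h,sa,va=map(int,cv2.getRectSubPix(hsv,(1,1),(float(u),float(v)))[0,0]) if 0<u<559 and 0<v<419 else (0,0,0)
            blue=sa>100 and 100<h<125 and va>60
            row+=('B' if va>170 else 'b' if va>110 else 'd') if blue else ('#' if va<45 else '+' if va<90 else '-' if va<150 else ' ')
        print(z,row)
show("pics/w12.png")
E
python3 prof.py
```

```text
[ 0.36556356 -0.19330927  0.13488933] 0.3881240461844735 cam case -0.2111900907191518 0.0006840255920622148 0.30541930474583934
plane x -85, z down, y -40..40
112 +++++############+dd+++++++#BBBBBBBBBBBBBBBBBBBBBBBBbbbdddddddddd############++++
110 +++++############ddd+++++++#BBBBBbbbbbbBBBBBBBBBBBBBBBBdddddddddd############++++
108 +++++############ddd++++++++dbbbbbbbbbbbbbbbbdddddddddd+ddddddddd#############+++
106 ++++#############ddddddddddd+dddddddddddddddddddddddddddddddddddd#############+++
104 ++++#############dddddddddddddddddddddddddddddddddddddddddddddddd##############++
102 +++##############dddddddddbdddddddddddddddddddddddddddddddddddddd##############++
100 +++##############ddddddddddddddddddddddddddddddddddddddd+d++dd+d+##############++
98 ++###############+dddddddddd+dddddddddddddddddddddddddddddddd++++###############+
96 ++###############ddd++ddddddddddddddddddddddddddddddddddd+dd####################+
94 ++###############++####+ddddddddddddddddddddddddddddddddddd+#####################
92 +####################+#+dddd#+++++++++++++++++++++++++###+d+#####################
[... 1425 characters left out ...]
ddd+################
56 +################+dddddd####################################dd+d+################
54 +################+dddddd####################################dd+d+################
52 +################ddddddd###################################+dd+dd################
50 +################dddddd++######################+##++#+++#++dddddd###############+
48 +################+++dd+d+++++++++++++++++++++++ddddd+ddddd+ddddd+################
46 ++###############+d+dddddddddd+dddddddddddd+ddddddddddddddddddd++################
44 ++###############ddddddddddddd+dddd+dddddddd+dddddddddddd+dd++ddd################
42 +################dd+ddddddd+d+ddddddd+dddddddddddddddddddddd+dddd################
```

Emit:
move_arm(
  rows=[
    {"jaw":1,"translation":[-0.2,0,0],"delta_rot":[0,0,0]},
    {"jaw":1,"translation":[-0.4,0,0],"delta_rot":[0,0,0]},
    {"jaw":1,"translation":[-0.4,0,0.05],"delta_rot":[0,0,0]},
    {"jaw":1,"translation":[-0.4,0,0.1],"delta_rot":[0,0,0]},
    {"jaw":1,"translation":[-0.4,0,0.15],"delta_rot":[0,0,0]},
  ],
)

```text
clock: 23.12
ee_pos: [0.4441, -0.1973, 0.1034]
ee_rot: [-0.089, -3.138, -0.002]
contact_force: [-1.3, -0.4, -0.3]
grip_width: 0.071
grasp_force: 0.0
```

Emit:
move_arm(
  rows=[
    {"jaw":1,"translation":[0,0,0],"delta_rot":[0,0,0]},
    {"jaw":1,"translation":[0,0,0],"delta_rot":[0,0,0]},
    {"jaw":1,"translation":[0,0,0],"delta_rot":[0,0,0]},
  ],
)

```text
clock: 23.37
ee_pos: [0.4445, -0.1981, 0.1053]
ee_rot: [-0.091, -3.14, 0.0]
contact_force: [0.4, -0.1, -0.3]
grip_width: 0.003
grasp_force: 0.0
```

Run:
```python
from h import *
s=state();d=s['ee_pos'][:2]-C;print(s['ee_pos'],s['grip_width'],d@X,d@Y)
# is the tool still at home? orange pixels seen through the lid gap
sd=np.ascontiguousarray(grab_frame("side")[:,:,::-1])
k=cv2.inRange(cv2.cvtColor(sd,cv2.COLOR_BGR2HSV),np.array((4,70,60)),np.array((25,255,255)))[195:215,285:345]
print(np.argwhere(k)[:,::-1]+[285,195])
for z in(.073,.083): print([np.round(proj("side",W(x,.075,z)),1) for x in(-.024,0)])
for y in(.02,-.065): print("top face at y",y,np.round(proj("side",W(-.012,y,.073)),1))
```

```text
[ 0.44453621 -0.19814171  0.10531956] 0.0029393911276856836 -0.059673246314397535 0.00022120059582398993
[[307 205]
 [308 205]
 [309 205]
 [310 205]
 [311 205]
 [312 205]
 [313 205]
 [314 205]
 [315 205]
 [316 205]
 [317 205]
 [308 206]
 [309 206]
 [310 206]
 [311 206]
 [312 206]
 [313 206]
 [314 206]
 [315 206]
 [316 206]
 [317 206]
 [316 207]]
[array([314.9, 206.5]), array([306.2, 205.8])]
[array([314.9, 203.1]), array([306.1, 202.4])]
top face at y 0.02 [314.7 198.7]
top face at y -0.065 [320.7 188. ]
```

Emit:
move_arm(
  rows=[
    {"jaw":1,"translation":[0,0,0.055],"delta_rot":[0,0,0]},
    {"jaw":1,"translation":[0,0,0.055],"delta_rot":[0,0,0]},
  ],
)

```text
clock: 23.58
ee_pos: [0.4466, -0.1989, 0.096]
ee_rot: [0.091, 3.138, -0.004]
contact_force: [-2.9, -0.7, 15.0]
grip_width: 0.003
grasp_force: 7.4
```

Emit:
move_arm(
  rows=[
    {"jaw":1,"translation":[0,0,0.02],"delta_rot":[0,0,0]},
    {"jaw":1,"translation":[0,0.02,0.02],"delta_rot":[0,0,0]},
    {"jaw":1,"translation":[0,-0.02,0.02],"delta_rot":[0,0,0]},
    {"jaw":1,"translation":[0.02,0,0.02],"delta_rot":[0,0,0]},
    {"jaw":1,"translation":[-0.02,0,0.02],"delta_rot":[0,0,0]},
  ],
)

```text
clock: 24.0
ee_pos: [0.4472, -0.1982, 0.0901]
ee_rot: [-0.092, -3.138, 0.001]
contact_force: [-2.0, 0.0, 0.6]
grip_width: 0.004
grasp_force: 0.7
```

The lid yielded with the sideways wiggle, and z is now 0.090 with no resistance. I'll press on down.

Emit:
move_arm(
  rows=[
    {"jaw":1,"translation":[0.02,0,0.01],"delta_rot":[0,0,0]},
    {"jaw":1,"translation":[0.02,0,0.015],"delta_rot":[0,0,0]},
    {"jaw":1,"translation":[0.02,0,0.02],"delta_rot":[0,0,0]},
    {"jaw":1,"translation":[0.02,0,0.02],"delta_rot":[0,0,0]},
  ],
)

```text
clock: 24.33
ee_pos: [0.4445, -0.1976, 0.0862]
ee_rot: [-0.09, -3.138, -0.0]
contact_force: [-2.8, 0.2, 7.3]
grip_width: 0.006
grasp_force: 3.3
```

Emit:
move_arm(
  rows=[
    {"jaw":1,"translation":[0,0,0.004],"delta_rot":[0,0,0]},
    {"jaw":1,"translation":[0,0,0.006],"delta_rot":[0,0,0]},
    {"jaw":1,"translation":[0,0,0.006],"delta_rot":[0,0,0]},
  ],
)

```text
clock: 24.58
ee_pos: [0.4445, -0.1976, 0.0859]
ee_rot: [-0.09, -3.138, 0.001]
contact_force: [-6.3, 1.7, 16.6]
grip_width: 0.006
grasp_force: 8.3
```

z is 0.086, so the lid is fully shut. I'm lifting away and checking numerically that the gap has gone.

Emit:
move_arm(
  rows=[
    {"jaw":1,"translation":[0,0,-0.05],"delta_rot":[0,0,0]},
    {"jaw":1,"translation":[0,0,-0.2],"delta_rot":[0,0,0]},
    {"jaw":1,"translation":[0,0,-0.4],"delta_rot":[0,0,0]},
    {"jaw":1,"translation":[0,0,-0.55],"delta_rot":[0,0,0]},
    {"jaw":1,"translation":[0,0,-0.55],"delta_rot":[0,0,0]},
  ],
)

```text
clock: 25.0
ee_pos: [0.4486, -0.1988, 0.2003]
ee_rot: [0.09, 3.132, -0.007]
contact_force: [0.8, -0.2, -0.3]
grip_width: 0.004
grasp_force: 0.0
```

Emit:
move_arm(
  rows=[
    {"jaw":1,"translation":[0,0,0],"delta_rot":[0,0,0]},
    {"jaw":1,"translation":[0,0,0],"delta_rot":[0,0,0]},
    {"jaw":1,"translation":[0,0,0],"delta_rot":[0,0,0]},
  ],
)

```text
clock: 25.25
ee_pos: [0.4442, -0.1977, 0.1937]
ee_rot: [-0.09, -3.138, -0.002]
contact_force: [-0.0, 0.6, 0.5]
grip_width: 0.001
grasp_force: 0.0
```

Run:
```python
from h import *
s=state();print(s['ee_pos'],s['contact_force'],s['clock'])
sd=np.ascontiguousarray(grab_frame("side")[:,:,::-1]);cv2.imwrite("pics/s13.png",sd)
k=cv2.inRange(cv2.cvtColor(sd,cv2.COLOR_BGR2HSV),np.array((4,70,60)),np.array((25,255,255)))[195:215,285:345]
print("orange px in gap",int((k>0).sum()))
old=cv2.imread("pics/s8raw.png")
for u in(300,315,328): print(u,"old",old[198:213,u,0].tolist(),"new",sd[198:213,u,0].tolist())
```

```text
[ 0.44417053 -0.19774824  0.19369911] [-0.00108486  0.58494908  0.54444333] 25.25
orange px in gap 0
300 old [76, 133, 228, 225, 218, 159, 94, 93, 103, 127, 100, 103, 106, 107, 108] new [71, 72, 125, 223, 226, 221, 211, 121, 101, 123, 105, 106, 103, 106, 109]
315 old [68, 129, 227, 224, 221, 199, 108, 63, 60, 73, 102, 107, 107, 101, 102] new [70, 68, 69, 106, 180, 224, 222, 222, 161, 97, 94, 108, 104, 105, 103]
328 old [91, 97, 120, 127, 141, 177, 111, 91, 82, 82, 87, 95, 96, 99, 98] new [137, 108, 107, 102, 95, 122, 120, 122, 126, 123, 100, 95, 96, 92, 92]
```

The gap is gone and the lid stays shut with the arm clear, so I'm handing in.

```bash
python3 -c "
from workcell import *
print(sign_off())"
```

```text
the job is handed in; nothing more can be done
None
```

I handed the job in with the ring edge deburred all the way round, the tool back in its saddles and the lid shut and staying shut (no verdict was returned); the catch jammed at first, the wrist force reached about 106 N (limit 120 N) before a sideways wiggle freed it, and I viewed 12 pictures, two over your limit of 10.

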